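# Load a milling blank into the clamp holder, collar down

### The job

Load the thickest of the three milling blanks from the rack into the blank holder: use the plaster knife to lever up the holder's hinged clamp plate at the notch in its edge, lay the knife back on the bench away from the holder, and set the blank flat in the round seat with its wide collar down. Then swing the clamp plate fully shut over the blank's collar. Leave the other two blanks standing in the rack, and do not knock over the mug or the dropper bottle.

Things in the scene. Friction and masses are not known exactly. Their poses are not given: they have to be found in the camera images.
- holder: Blank holder, fixed: aluminium frame 124 (x) x 116 (y) mm on rubber feet, top face 34 mm above the bench. Origin at the centre of its underside, z up. Centred on it: a round seat 66 mm wide and 8.5 mm deep over a 54 mm through bore. Hinge on the +x side (ears reach x = 76 mm), prising notch in the -x face (x = -62 mm). The open clamp plate leans beyond the +x side.
- seat (a point): Centre of the floor of the round seat, 25.5 mm above the holder's underside; axes as the holder.
- notch (a point): Mouth of the prising notch in the holder's -x face, at mid height of the notch (29.75 mm above the holder's underside). The notch is 32 mm wide (y), 14 mm deep (towards +x) and 8.5 mm high, roofed by the clamp plate when that is shut.
- clamp (a joint): Angle of the clamp plate in rad: 0 shut (flat on the frame), 1.9 fully open (leaning back past upright). Its hinge is stiff: the plate stays where it is left. Starts shut.
- clamp_hinge (a point): On the hinge pin at mid width, 39 mm above the bench at holder x = +69.5 mm. The pin runs along the holder's y; the plate's front edge swings up and over towards holder +x. This frame turns with the plate (plate shut: axes as the holder).
- clamp_lip (a point): Middle of the clamp plate's front edge, on its underside, 131.5 mm from the hinge pin and 5 mm below it. Dark steel plate 121 long x 104 wide x 8 mm thick (from 131.5 to 10.5 mm from the pin), with a 57 mm round opening over the seat; shut it lies 34 to 42 mm above the bench, front edge flush with the holder's -x face. Axes turn with the plate.
- blank_thick: The blank to load, 26 mm thick: off-white, a collar 64 mm in diameter and 8 mm thick, and on it a body 54 mm in diameter and 18 mm tall. Origin at the centre of the collar's outer face, z along the axis from collar to body (z up = collar down). It starts standing on edge in one of the rack's three bays.
- blank_medium: Another blank, same collar, body 11 mm tall (19 mm thick in all). Origin and z as for the thick one. Stays in the rack.
- blank_thin: Another blank, same collar, body 6 mm tall (14 mm thick in all). Origin and z as for the thick one. Stays in the rack.
- rack: Grey rack, fixed: base 206 (x) x 82 (y) x 6 mm, origin at the centre of its underside. Bays 66 mm apart along its x. In each a blank stands on edge, top leaning 15 degrees towards the rack's -x, collar against a backrest 64 mm wide on its -x side whose top is 48 mm above the bench; collar centre 47 mm, top 79 mm above the bench. Above the backrest each blank is free on both sides.
- knife: Plaster knife on the bench: flat wooden handle 90 x 20 x 14 mm (x from -90 to 0), then a steel blade 16 mm wide and 2.5 mm thick to a round tip at x = +87 mm, at mid height of the handle. Origin under the joint of handle and blade, at the handle's underside; x towards the tip, z up.
- knife_tip (a point): End of the blade at mid thickness (7 mm above the handle's underside); axes as the knife.
- mug: White spotted mug, 82 mm across (114 mm with its handle), 91 mm tall; origin at the centre of its underside. A bystander.
- dropper_bottle: Brown bottle with black dropper, 34 mm across, 102 mm tall; origin at the centre of its underside. A bystander.
Things that resemble listed ones, but are neither listed nor needed, are in the scene too. What is shaped like the blank_thick but black, orange or red is not meant.

How it is judged:
By the outcome, as a careful person would: the job done as asked, in the order asked, and still so for the second after the job is handed in, with the robot touching nothing.
It also fails if it takes over 72 s, if anything falls off the work surface, if the arm or the gripper's body presses on something with over 40 N, if the wrist force passes 120 N, or if a joint passes its speed limit or range.

### The arm

A 6-joint arm with a two-finger parallel gripper is mounted at the origin on a cart in front of the work surface, level with it; the furniture and walls round the work are solid. World frame = base frame: x ahead of the robot, y to its left, z up, the work surface at z = 0. Lengths are in m, angles in rad, forces in N, time in s.
With the tool pointing down it reaches from about 0.375 to 0.75 m from the base axis. Payload 9 kg.
Tool frame: the origin (TCP) lies at the very end of the fingers, on their centre line; the grasp point (between the pads) lies ctrl.grip_point_offset behind it (ctrl.grip_point_offset is the distance from the TCP to the grasp point, in m); z points along the fingers, y is the line along which they close (so a half turn about z gives the same grasp; the last joint's range is limited). The gripper opens to 85 mm and grips with 20 to 120 N. Pads are 22 mm wide; open, the fingers measure 114 mm over their backs; the gripper's body (76 mm by 85 mm) begins 54 mm behind the grasp point. The pads swing forward as they close: fully open they stand 13 mm farther back than shut.
Start: joints at [-1.531, 0.104, 0.097, 1.564, 0, 1.353], TCP at [0.153, -0.58, 0.231] pointing down, gripper open.
Joint ranges: [-2.99, 2.99], [-0.84, 1.86], [-1.1, 1.16], [-1.84, 2.11], [-1.51, 1.56], [-3.14, 3.14]. Speed limits (rad/s): [2.22, 2.22, 2.57, 3.14, 3.14, 3.14].

### API

Orientations are given as a 3x3 rotation matrix whose columns are the frame's x, y, z axes.
In Python, from rig import ctrl, snapshot, calibration, workorder, cut_out, tip_of gives the robot as it stands.
- The arm moves only by the tool servo_tool, never from a script. Its argument "rows" is text: rows parted by semicolons, each of 5 numbers parted by spaces: the shift along the tool's x, y, z in units of 0.3 m (1.0 is 0.3 m), then the turn about the tool's z in units of 90 degrees (1.0 is 90 degrees), then the closure, from -1 (fully open) to 1 (shut). In form: dx dy dz spin jaw; .... A call has exactly 5 rows; each row is the pose to reach, as a shift and turn from the pose commanded when the call began, along the tool's axes at that moment; what a row does not reach only later rows make up. A row lasts 1/8 s, in which the tool goes at most 62.5 mm and 10.7 degrees, less where a joint would pass 70% of its speed; a pose out of reach is approached as far as the arm can. A call with a number of a shift or a turn outside -1 to 1 is refused whole. A call with a gripper value outside its range is refused whole. The fingers move at their own pace and stop on an object; "force" is the grip in N (left out, the last holds). Time passes only in rows, so rows that repeat a pose let the fingers close, or fill a call up. It gives the time, the measured TCP pose, the force, the opening and the grip force at its end, in the units of the state.
- ctrl.get_state(): the state, without advancing time (a new reading comes with each control period).
- snapshot(name): name is "side" or "top"; returns the picture (400x640x3 uint8, red, green, blue); there is no depth.
- calibration(name): a dict with "intrinsics" (3x3 intrinsics, pixels), "cam_to_world" (4x4, takes a point from camera to world coordinates). Camera axes: x right, y up, looking along -z (the intrinsics and any distortion apply to the point x, -y, -z); pixel columns grow to the right and rows downward; lengths in m; the calibration is good to about 2 mm. A picture is of the moment at which its call begins. calibration takes no time and is no camera call.
- workorder.finish_job(): hands the job in; it is judged then, once.
Trained networks look in the newest picture that a camera, given by its name, has taken for a name from the list of things; names that differ only in an ending like _2 or _b are one class to them, and where a whole thing is asked for, a point or a joint stands for the part that bears it (a point fixed in the world has none). Each returns a list of dicts, best first, with "confidence" (0 to 1); they miss things now and then, are a little off and sometimes report something else, mostly with a low value. They report only what shows in the picture. A call takes as long as a camera call. They do not tell look-alikes from the thing itself.
- cut_out(camera, name): "mask" (400x640 bool, what is visible of it) and "uv" ([column, row] in pixels, amid what is visible of it).
- tip_of(camera, name): "uv" ([column, row] in pixels: a listed point, or the origin of a listed thing).
The state is a dict: "t": time; "qpos": joint angles; "dq": joint speeds; "joint_efforts": joint torques, N m; "tool_pos": TCP position; "tcp_rot": TCP orientation; "ft_force": force on the tool from outside, world axes, zero at the start; "moment": the same for the moment, N m; "grip_width": finger opening in m; "gripper_force": force on a finger pad.
Only numpy, scipy, OpenCV 4.12 (cv2) and the standard library are available. Lean on these libraries where they do the work, as an engineer would, in place of code of your own. Each camera call takes 0.05 s, during which the arm holds its last target. There are 200 camera calls.

## Working session

There is one attempt and no reset: what is moved stays moved. The work goes in short steps, Python scripts to look and compute and a tool call to move; the robot and the scene stay as the last step left them, time stands still between calls to the robot, and variables do not carry over. Pictures are saved under pics/ and viewed, at most 10 in all, crops included, and the job is handed in when it is done.

Besides the shell and the picture viewer there is one more tool, called after "Request:" as name(argument=value, ...) on one line, values as JSON. servo_tool: Moves the arm, as the interface text tells. Shifts and turns lie within -1 to 1; 1 stands for 0.3 m of shift or 90 degrees of turn. Its arguments: {"type":"object","properties":{"rows":{"type":"string"},"force":{"type":"number"}},"required":["rows"]}

```bash
ls; mkdir -p pics; python3 - <<'E'
from rig import ctrl,snapshot,calibration
import cv2,numpy as np
print(ctrl.get_state(), ctrl.grip_point_offset)
for n in("side","top"):
    im=snapshot(n); cv2.imwrite(f"pics/{n}0.png",im[:,:,::-1]); c=calibration(n); print(n,c)
E
```

```text
pics
{'t': 0.0, 'qpos': array([-1.53069294e+00,  1.04674799e-01,  9.64718838e-02,  1.56387432e+00,
       -6.30008939e-07,  1.35311499e+00]), 'dq': array([ 0.00069733,  0.00077585,  0.00012732, -0.00237028, -0.00087509,
       -0.0001646 ]), 'joint_efforts': array([-1.86741752e-03, -5.56907523e+01,  5.03673398e+01,  1.64930552e-02,
       -2.82910460e-04,  4.25959615e-05]), 'tool_pos': array([ 0.15297022, -0.57984256,  0.2305381 ]), 'tcp_rot': array([[ 9.66957118e-01,  2.54939071e-01, -5.19845108e-05],
       [ 2.54938927e-01, -9.66956310e-01,  1.27985339e-03],
       [ 2.76017885e-04, -1.25081622e-03, -9.99999180e-01]]), 'ft_force': array([0.52659967, 0.86604189, 0.00709136]), 'moment': array([ 0.03608597,  0.00756215, -0.06173056]), 'gripper_force': 0.0, 'grip_width': 0.08550926390112534} 0.0187
side {'intrinsics': array([[484.12020604,   0.        , 311.08711393],
       [  0.        , 484.12020604, 197.20880624],
       [  0.        ,   0.        ,   1.        ]]), 'cam_to_world': array([[-0.92402076,  0.19687441, -0.32775923,  0.07711136],
       [-0.38230093, -0.48835394,  0.78444657,  1.03846356],
       [-0.00562505,  0.85014757,  0.52651445,  0.76021757],
       [ 0.        ,  0.        ,  0.        ,  1.        ]])}
top {'intrinsics': array([[386.03027417,   0.        , 320.17469273],
       [  0.        , 386.03027417, 193.18849423],
       [  0.        ,   0.        ,   1.        ]]), 'cam_to_world': array([[ 0.02825702,  0.99779903, -0.05998862,  0.42247021],
       [-0.99917065,  0.02995411,  0.0275818 ,  0.02795999],
       [ 0.029318  ,  0.05915949,  0.99781792,  1.07337677],
       [ 0.        ,  0.        ,  0.        ,  1.        ]])}
```

View pics/side0.png

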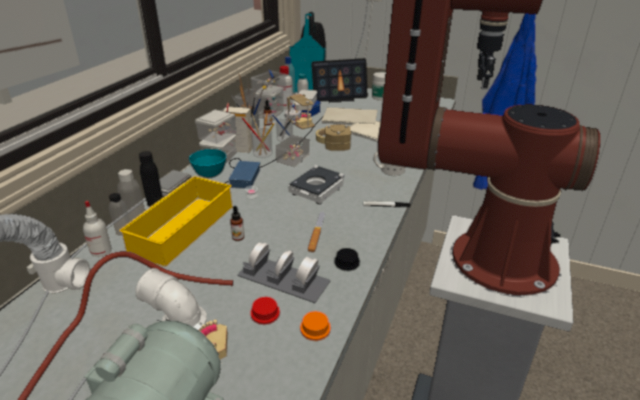

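View pics/top0.png

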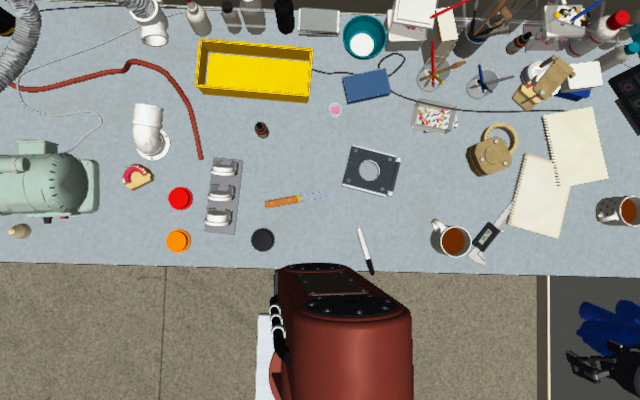

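```bash
cat > h.py <<'E'
import numpy as np,cv2
from rig import ctrl,snapshot,calibration,workorder,cut_out,tip_of
C={n:calibration(n) for n in("side","top")}
def ray(n,uv):
    c=C[n];K=c["intrinsics"];T=c["cam_to_world"]
    d=np.linalg.inv(K)@[uv[0],uv[1],1]; d=T[:3,:3]@[d[0],-d[1],-d[2]]
    return T[:3,3],d
def onz(n,uv,z):
    o,d=ray(n,uv); return o+d*(z-o[2])/d[2]
def proj(n,p):
    c=C[n];T=c["cam_to_world"];q=T[:3,:3].T@(np.asarray(p)-T[:3,3]); q=c["intrinsics"]@[q[0],-q[1],-q[2]]
    return q[:2]/q[2]
def tri(a,b):
    A=0;B=0
    for n,uv in(("side",a),("top",b)):
        o,d=ray(n,uv);d=d/np.linalg.norm(d);M=np.eye(3)-np.outer(d,d);A=A+M;B=B+M@o
    return np.linalg.solve(A,B)
E
python3 - <<'E'
from h import *
np.set_printoptions(precision=4,suppress=True)
Z=dict(holder=0,notch=.02975,clamp_lip=.034,clamp_hinge=.039,blank_thick=.047,blank_medium=.047,blank_thin=.047,rack=0,knife=0,knife_tip=.007,mug=0,dropper_bottle=0,seat=.0255)
for k,z in Z.items():
    for n in("side","top"):
        print(k,n,[(round(r["confidence"],2),np.round(r["uv"],1),onz(n,r["uv"],z)[:2]) for r in tip_of(n,k)[:4]])
E
```

```text
holder side [(0.98, array([313.3, 192.7]), array([ 0.5541, -0.1206]))]
holder top [(0.62, array([365.9, 168.7]), array([ 0.5597, -0.1281]))]
notch side [(0.78, array([305.8, 189.8]), array([ 0.5621, -0.0823])), (0.19, array([321.7, 213.5]), array([0.4729, 0.0171]))]
notch top [(0.96, array([348.1, 166.8]), array([ 0.5595, -0.075 ]))]
clamp_lip side [(0.96, array([303.3, 191.9]), array([ 0.5613, -0.0621])), (0.41, array([282.5, 277.8]), array([0.4573, 0.2982]))]
clamp_lip top [(0.55, array([348.4, 164.4]), array([ 0.5656, -0.0752])), (0.49, array([395.8, 175.3]), array([ 0.5399, -0.2052])), (0.21, array([212.6, 224.1]), array([0.3939, 0.2835]))]
clamp_hinge side [(0.78, array([325.7, 170.3]), array([ 0.5447, -0.1998]))]
clamp_hinge top [(0.56, array([394.6, 175.8]), array([ 0.5379, -0.2008]))]
blank_thick side [(0.97, array([345.6, 261.7]), array([0.3397, 0.2066])), (0.77, array([318.2, 329.4]), array([0.3219, 0.4211])), (0.66, array([266.7, 315.5]), array([0.4313, 0.426 ])), (0.64, array([309. , 271.3]), array([0.4047, 0.2693]))]
blank_thick top [(0.84, array([213.3, 221.7]), array([
[... 790 characters left out ...]
597]))]
knife top [(0.95, array([298.5, 199.7]), array([0.4671, 0.058 ])), (0.34, array([266.2, 133.3]), array([0.6504, 0.1542]))]
knife_tip side [(0.79, array([322. , 210.7]), array([ 0.4897, -0.0283]))]
knife_tip top [(0.78, array([330.4, 194.8]), array([ 0.483, -0.03 ]))]
mug side [(0.66, array([391.4, 171.8]), array([ 0.3681, -0.3369]))]
mug top [(0.82, array([436. , 229.6]), array([ 0.3948, -0.3284]))]
dropper_bottle side [(0.62, array([235.3, 237.3]), array([0.6589, 0.1659]))]
dropper_bottle top [(0.44, array([263.2, 132.7]), array([0.6518, 0.1626]))]
seat side [(0.94, array([314.3, 184.1]), array([ 0.5542, -0.1291]))]
seat top [(0.83, array([368.6, 170.7]), array([ 0.5512, -0.1319]))]
```

The side view shows the rack at about (285,270) with three blanks, and the holder at (316,182). The knife handle is at (315,238). From the top, the holder is at (371,170), the rack at (222,195) and the knife runs from (265,205) to (326,195). I'll enlarge the parts that matter.

```bash
python3 - <<'E'
import cv2,numpy as np
s=cv2.imread("pics/side0.png");t=cv2.imread("pics/top0.png")
f=lambda im,x,y,w,h,k:cv2.resize(im[y:y+h,x:x+w],None,fx=k,fy=k,interpolation=cv2.INTER_CUBIC)
a=np.vstack([np.hstack([f(t,195,145,66,96,6)[:, :396],f(s,230,230,66,48,6)[:0].reshape(0,396,3) if 0 else f(t,335,135,66,96,6)])])
b=f(s,230,225,110,80,5);c=f(s,280,155,70,80,5)[:400,:250]
cv2.imwrite("pics/a.png",a);cv2.imwrite("pics/b.png",np.hstack([b,c]));print(a.shape,b.shape)
E
```

```text
(576, 792, 3) (400, 550, 3)
```

View pics/a.png

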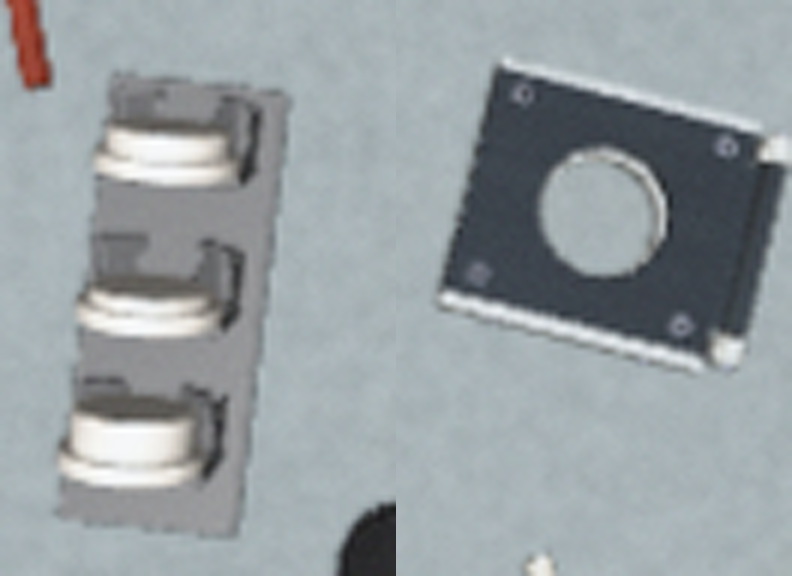

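View pics/b.png

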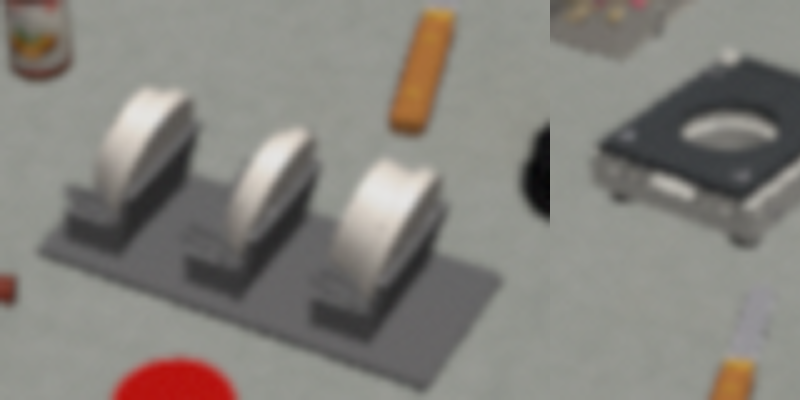

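The thick blank is in the bay nearest the robot, around top-view pixel (216,217), with its body facing +x. The holder's notch is on its left (+y) side. Next I'll compute the poses.

```bash
python3 - <<'E'
from h import *
np.set_printoptions(precision=4,suppress=True)
L=lambda x,y:(195+(x+.5)/6-.5,145+(y+.5)/6-.5); R=lambda x,y:(335+(x-396+.5)/6-.5,135+(y+.5)/6-.5)
rc=np.array([onz("top",L(*p),.006) for p in[(112,72),(290,92),(238,537),(57,516)]])[:,:2]
print("rack",rc,rc.mean(0),np.linalg.norm(rc-np.roll(rc,1,0),axis=1),[np.degrees(np.arctan2(*(a-b)[::-1])) for a,b in((rc[0],rc[3]),(rc[1],rc[2]))])
hc=np.array([onz("top",R(*p),.042) for p in[(500,66),(762,134),(707,362),(443,292)]])[:,:2]
print("plate",hc,hc.mean(0),np.linalg.norm(hc-np.roll(hc,1,0),axis=1),[np.degrees(np.arctan2(*(a-b)[::-1])) for a,b in((hc[1],hc[0]),(hc[2],hc[3]))],"hole",onz("top",R(603,212),.042))
for n in("top","side"):
    snapshot(n)
    m={}
    for k in("knife","knife_tip","blank_thick","holder","clamp","rack"):
        try:r=cut_out(n,k)
        except Exception as e: print(k,e);continue
        print(n,k,[(round(q["confidence"],2),np.round(q["uv"],1),int(q["mask"].sum())) for q in r[:4]])
    im=cv2.cvtColor(cv2.imread(f"pics/{n}0.png"),cv2.COLOR_BGR2HSV)
    k=((im[...,0]>8)&(im[...,0]<22)&(im[...,1]>120)&(im[...,2]>90)).astype(np.uint8)
    if n=="top":k[:, :250]=0;k[:,340:]=0;k[:185]=0;k[:0]=0;k[215:]=0
    else:k[:225]=0;k[255:]=0;k[:,:295]=0;k[:,335:]=0
    ys,xs=np.nonzero(k);P=np.array([onz(n,(x,y),.010)[:2] for x,y in zip(xs,ys)])
    c=P.mean(0);w,v=np.linalg.eigh(np.cov(P.T));d=v[:,1];s=(P-c)@d
    print(n,"handle",len(P),c,np.degrees(np.arctan2(d[1],d[0])),s.min(),s.max(),np.sqrt(w*12))
E
```

```text
rack [[0.5791 0.2969]
 [0.5725 0.215 ]
 [0.3675 0.2304]
 [0.3748 0.3126]] [0.4735 0.2637] [0.2048 0.0822 0.2055 0.0826] [np.float64(-4.413710469184938), np.float64(-4.2944966571017895)]
plate [[ 0.6159 -0.0827]
 [ 0.589  -0.202 ]
 [ 0.4852 -0.1789]
 [ 0.513  -0.0595]] [ 0.5508 -0.1308] [0.1055 0.1223 0.1063 0.1226] [np.float64(-102.74496151921018), np.float64(-103.1260154505497)] hole [ 0.5513 -0.1307  0.042 ]
top knife [(0.61, array([291.2, 202.2]), 481), (0.61, array([222.2, 171.8]), 191)]
top knife_tip [(0.95, array([294.4, 199.9]), 494)]
top blank_thick [(0.88, array([178.8, 196.4]), 416), (0.79, array([216.6, 220.7]), 313), (0.75, array([261.8, 241. ]), 465), (0.7, array([177.4, 238.4]), 417)]
top holder [(0.58, array([377.4, 176.8]), 1918)]
top clamp [(0.83, array([378.7, 174.5]), 1504), (0.15, array([216.7, 218.9]), 315)]
top rack [(0.57, array([228.1, 190. ]), 1493)]
top handle 221 [0.4606 0.1041] 101.70775945008904 -0.05057437458268594 0.04580823507094039 [0.0182 0.0923]
side knife [(0.7, array([316.1, 233.3]), 292)]
side knife_tip [(0.82, array([317.8, 233.9]), 276)]
side blank_thick [(0.92, array([265.3, 312. ]), 687), (0.76, array([303.2, 267.9]), 312), (0.69, array([345.7, 257.5]), 472), (0.69, array([316.4, 326.6]), 743)]
side holder [(0.24, array([318.1, 183.9]), 1340)]
side clamp []
side rack [(0.71, array([285. , 278.5]), 2193), (0.58, array([316.2, 233.9]), 261)]
side handle 157 [0.4592 0.1062] 102.4022681128848 -0.0532901373512481 0.048585223023040004 [0.0172 0.0997]
```

```bash
cat >> h.py <<'E'
HO=np.array([.551,-.1315]);HY=np.radians(-102.9)
ex=np.array([np.cos(HY),np.sin(HY)]);ey=np.array([-ex[1],ex[0]])
def hold(x,y): return HO+x*ex+y*ey
def st():
    s=ctrl.get_state();R=s["tcp_rot"];psi=np.degrees(np.arctan2(R[1,0],R[0,0]))
    return s,s["tool_pos"],psi
def chain(wps):
    """waypoints (x,y,z,psi_deg): shifts of each from the one before, in tool units"""
    s,p,psi=st();print("t %.2f q6 %.2f tcp"%(s["t"],s["qpos"][5]),np.round(p,4),"psi %.1f w %.4f F"%(psi,s["grip_width"]),np.round(s["ft_force"],1),"Fg %.0f"%s["gripper_force"])
    for w in wps:
        d=np.array(w[:3])-p;a=np.radians(psi)
        x=[np.cos(a),np.sin(a),0];y=[np.sin(a),-np.cos(a),0]
        sp=-(w[3]-psi)
        print(np.round(w,4),"->","%.4f %.4f %.4f  %.4f"%(d@x/.3,d@y/.3,-d[2]/.3,sp/90))
        p=np.array(w[:3]);psi=w[3]
E
python3 - <<'E'
from h import *
chain([(.27,-.34,.231,60),(.43,-.1,.2,101.9),(.4664,.0747,.08,101.9),(.4664,.0747,.003,101.9)])
E
```

```text
t 2.10 q6 1.35 tcp [ 0.153  -0.5802  0.2313] psi 14.8 w 0.0856 F [ 0.4 -0.2  0. ] Fg 0
[ 0.27  -0.34   0.231 60.   ] -> 0.5812 -0.6748 0.0011  -0.5026
[ 4.300e-01 -1.000e-01  2.000e-01  1.019e+02] -> 0.9595 0.0619 0.1033  -0.4656
[4.664e-01 7.470e-02 8.000e-02 1.019e+02] -> 0.5448 0.2388 0.4000  -0.0000
[4.664e-01 7.470e-02 3.000e-03 1.019e+02] -> 0.0000 0.0000 0.2567  -0.0000
```

Request:
servo_tool(rows="0.581 -0.675 0 -0.503 -1;0.581 -0.675 0 -0.503 -1;0.581 -0.675 0 -0.503 -1;0.581 -0.675 0 -0.503 -1;0.581 -0.675 0 -0.503 -1")

```text
t: 2.72
tool_pos: [0.2711, -0.3376, 0.2318]
tcp_rot: [[0.494, 0.869, 0.001], [0.869, -0.494, -0.001], [-0.001, 0.001, -1.0]]
ft_force: [-1.2, -0.1, 0.5]
grip_width: 0.0858
gripper_force: 0.0
```

Request:
servo_tool(rows="0.96 0.062 0.103 -0.466 -1;0.96 0.062 0.103 -0.466 -1;0.96 0.062 0.103 -0.466 -1;0.96 0.062 0.103 -0.466 -1;0.96 0.062 0.103 -0.466 -1")

```text
t: 3.35
tool_pos: [0.431, -0.098, 0.2002]
tcp_rot: [[-0.21, 0.978, 0.0], [0.978, 0.21, -0.0], [-0.0, 0.0, -1.0]]
ft_force: [0.4, -0.4, -0.8]
grip_width: 0.0855
gripper_force: 0.0
```

```bash
python3 - <<'E'
from h import *
chain([(.4664,.0747,.08,101.9),(.4664,.0747,.003,101.9)])
E
```

```text
t 3.35 q6 0.84 tcp [ 0.431  -0.098   0.2002] psi 102.1 w 0.0855 F [ 0.4 -0.4 -0.8] Fg 0
[4.664e-01 7.470e-02 8.000e-02 1.019e+02] -> 0.5378 0.2365 0.4006  0.0026
[4.664e-01 7.470e-02 3.000e-03 1.019e+02] -> 0.0000 0.0000 0.2567  -0.0000
```

Request:
servo_tool(rows="0.545 0.239 0.4 0 -1;0.545 0.239 0.4 0 -1;0.545 0.239 0.4 0 -1;0.545 0.239 0.4 0 -1;0.545 0.239 0.4 0 -1")

```text
t: 3.98
tool_pos: [0.4652, 0.076, 0.0789]
tcp_rot: [[-0.209, 0.978, -0.003], [0.978, 0.209, 0.0], [0.001, -0.003, -1.0]]
ft_force: [0.4, -0.2, 0.1]
grip_width: 0.0856
gripper_force: 0.0
```

Request:
servo_tool(rows="0 0 0.13 0 -1;0 0 0.22 0 -1;0 0 0.257 0 -1;0 0 0.257 0 1;0 0 0.257 0 1", force=110)

```text
t: 4.6
tool_pos: [0.4671, 0.0746, 0.0047]
tcp_rot: [[-0.207, 0.978, 0.002], [0.978, 0.207, -0.0], [-0.001, 0.002, -1.0]]
ft_force: [0.3, 0.2, 0.1]
grip_width: 0.0516
gripper_force: 0.0
```

Request:
servo_tool(rows="0 0 0 0 1;0 0 0 0 1;0 0 0 0 1;0 0 0 0 1;0 0 0 0 1")

```text
t: 5.22
tool_pos: [0.4668, 0.075, 0.0046]
tcp_rot: [[-0.208, 0.978, 0.002], [0.978, 0.208, -0.0], [-0.001, 0.001, -1.0]]
ft_force: [-1.9, -0.7, 8.5]
grip_width: 0.0161
gripper_force: 108.6
```

Request:
servo_tool(rows="0 0 -0.1 0 1;0 0 -0.2 0 1;0 0 -0.25 0 1;0 0 -0.25 0 1;0 0 -0.25 0 1")

```text
t: 5.85
tool_pos: [0.4654, 0.0752, 0.0771]
tcp_rot: [[-0.208, 0.978, -0.002], [0.978, 0.208, 0.0], [0.0, -0.002, -1.0]]
ft_force: [-0.5, -0.6, -1.0]
grip_width: 0.0165
gripper_force: 108.1
```

```bash
python3 - <<'E'
from h import *
chain([])
a=snapshot("side");b=snapshot("top")
for k in("knife_tip","knife"):
    for n in("side","top"):print(k,n,[(round(q["confidence"],2),np.round(q["uv"],1),onz(n,q["uv"],.079)) for q in tip_of(n,k)[:2]])
f=lambda im,x,y,w,h,k:cv2.resize(im[y:y+h,x:x+w],None,fx=k,fy=k,interpolation=cv2.INTER_CUBIC)
cv2.imwrite("pics/c.png",np.hstack([f(a,270,140,80,100,5),f(b,260,150,80,100,5)])[:,:,::-1])
E
```

```text
t 5.85 q6 1.24 tcp [0.4654 0.0752 0.0771] psi 102.0 w 0.0165 F [-0.5 -0.6 -1. ] Fg 108
knife_tip side [(0.61, array([324. , 191.6]), array([ 0.47965311, -0.01641951,  0.079     ]))]
knife_tip top [(0.67, array([329.8, 190.5]), array([ 0.48995656, -0.02420603,  0.079     ]))]
knife side [(0.77, array([315.8, 208.5]), array([0.46880367, 0.07001984, 0.079     ]))]
knife top []
```

View pics/c.png

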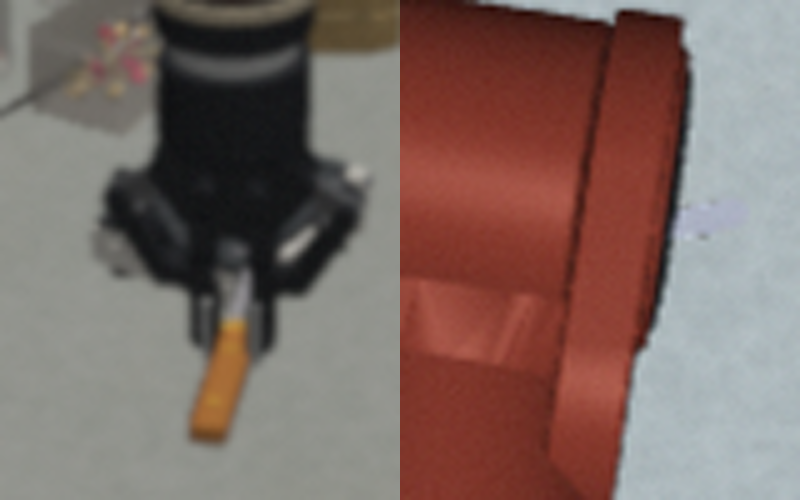

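```bash
python3 - <<'E'
from h import *
print("tip",tri((324,191.6),(329.8,190.5)),"orig",tri((322,210.7),(330.4,194.8)))
for z in(.079,.084):
  print(proj("side",(.488,-.025,z)),proj("top",(.488,-.025,z)))
s,p,psi=st()
# knife dir -> holder +x: psi=77.1 ; tip is 0.1022 ahead of tcp
d=.1022
for xt,z in((-.085,.0),):pass
w=lambda xt,z:(*hold(xt-d,0),z,77.1)
chain([w(-.10,.09),w(-.082,.0285)])
E
```

```text
tip [ 0.48702289 -0.02572191  0.07239873] orig [ 0.48617582 -0.02878702  0.00738968]
[322.29158929 189.51268163] [330.08650824 191.26438734]
[322.30357517 187.94421303] [330.19333685 191.13967939]
t 6.15 q6 1.24 tcp [0.4657 0.0751 0.0777] psi 102.0 w 0.0162 F [-0.2 -0.1 -0.5] Fg 108
[5.961e-01 6.560e-02 9.000e-02 7.710e+01] -> -0.1213 0.4188 -0.0410  0.2764
[5.921e-01 4.810e-02 2.850e-02 7.710e+01] -> -0.0600 0.0000 0.2050  -0.0000
```

Request:
servo_tool(rows="-0.121 0.419 -0.041 0.276 1;-0.121 0.419 -0.041 0.276 1;-0.121 0.419 -0.041 0.276 1;-0.121 0.419 -0.041 0.276 1;-0.121 0.419 -0.041 0.276 1", force=120)

```text
t: 6.78
tool_pos: [0.5959, 0.0658, 0.0906]
tcp_rot: [[0.221, 0.975, -0.0], [0.975, -0.221, -0.0], [-0.0, -0.0, -1.0]]
ft_force: [-0.2, -0.1, -1.6]
grip_width: 0.0159
gripper_force: 122.1
```

Request:
servo_tool(rows="0 0 0.1 0 1;0 0 0.18 0 1;0 0 0.18 0 1;0 0 0.18 0 1;0 0 0.18 0 1")

```text
t: 7.4
tool_pos: [0.5974, 0.0656, 0.0382]
tcp_rot: [[0.222, 0.975, 0.002], [0.975, -0.222, -0.0], [0.0, 0.002, -1.0]]
ft_force: [-0.6, -0.4, -0.1]
grip_width: 0.0162
gripper_force: 122.1
```

```bash
python3 - <<'E'
from h import *
chain([])
a=snapshot("side");b=snapshot("top");U={}
for k in("knife_tip","notch"):
    for n in("side","top"):
        r=tip_of(n,k);print(k,n,[(round(q["confidence"],2),np.round(q["uv"],1)) for q in r[:2]])
        if r:U[n]=r[0]["uv"]
    if len(U)==2: P=tri(U["side"],U["top"]);h=P[:2]-HO;print(k,P,"holder",h@ex,h@ey)
f=lambda im,x,y,w,h,k:cv2.resize(im[y:y+h,x:x+w],None,fx=k,fy=k,interpolation=cv2.INTER_CUBIC)
cv2.imwrite("pics/d.png",np.hstack([f(a,265,150,80,100,5),f(b,305,130,80,100,5)])[:,:,::-1])
E
```

```text
t 7.40 q6 1.69 tcp [0.5974 0.0656 0.0382] psi 77.2 w 0.0162 F [-0.6 -0.4 -0.1] Fg 122
knife_tip side [(0.68, array([294.7, 192.8]))]
knife_tip top [(0.65, array([332.9, 159.6]))]
knife_tip [ 0.57539362 -0.03224059  0.04460691] holder -0.10220010170607725 0.0016182783419936386
notch side [(0.75, array([304.4, 190.7])), (0.39, array([283.2, 276.5]))]
notch top [(0.55, array([349.1, 162.4]))]
notch [ 0.56877945 -0.07879237  0.02748288] holder -0.055346612206597076 0.005563731612738272
```

View pics/d.png

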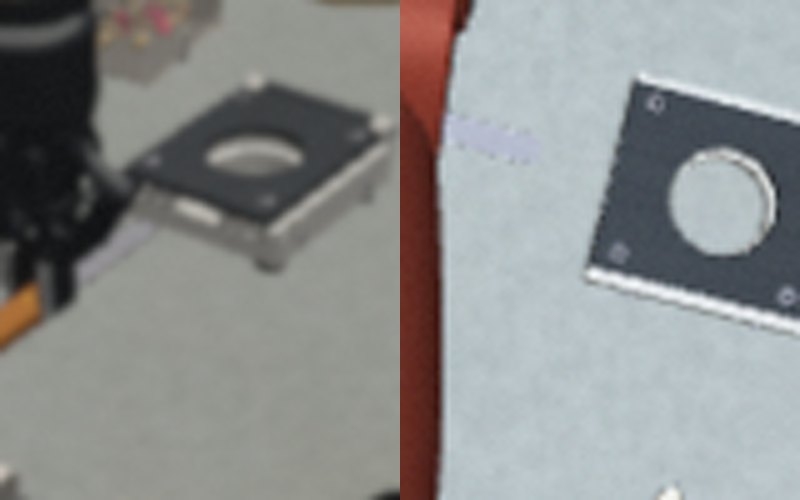

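```bash
python3 - <<'E'
from h import *
xy=hold(-.1022,0)
for z in(.030,.035,.0405,.045):print(z,proj("side",(*xy,z)),proj("top",(*xy,z)))
print(tri((295.2,195.3),(333,160)))
a=cv2.imread("pics/d.png")[:,:400]; sub=a[190:290,50:200]
cv2.imwrite("pics/e.png",cv2.convertScaleAbs(cv2.resize(sub,None,fx=5,fy=5,interpolation=cv2.INTER_CUBIC),alpha=1.2))
print("notch mouth",[ (z,proj("side",(*hold(-.062,y),z)).round(1)) for z in(.0255,.034) for y in(-.016,.016)])
E
```

```text
0.03 [295.1469834  197.31283491] [332.46089948 161.07717761]
0.035 [295.10683242 195.8264174 ] [332.57350992 160.81506221]
0.0405 [295.06248959 194.18481444] [332.69862768 160.52383441]
0.045 [295.02607056 192.83655655] [332.8019819  160.28326407]
[ 0.5751008  -0.03324355  0.03581211]
notch mouth [(0.0255, array([307.9, 194.3])), (0.0255, array([299.1, 191.1])), (0.034, array([307.9, 191.8])), (0.034, array([299. , 188.6]))]
```

View pics/e.png

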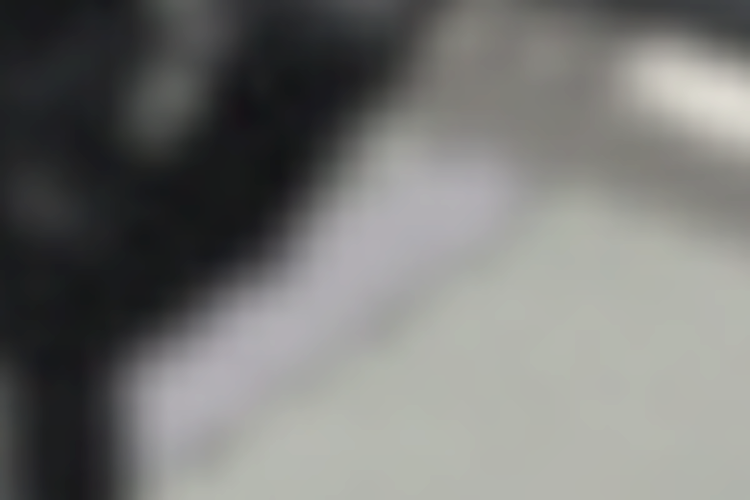

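Request:
servo_tool(rows="0 0 0.028 0 1;-0.05 0 0.028 0 1;-0.1 0 0.028 0 1;-0.12 0 0.028 0 1;-0.12 0 0.028 0 1")

```text
t: 8.32
tool_pos: [0.5886, 0.0298, 0.0284]
tcp_rot: [[0.224, 0.975, 0.0], [0.975, -0.224, -0.0], [-0.0, 0.0, -1.0]]
ft_force: [0.3, 0.1, -0.5]
grip_width: 0.0161
gripper_force: 122.1
```

Request:
servo_tool(rows="-0.02 0 0 0 1;-0.035 0 0 0 1;-0.05 0 0 0 1;-0.05 0 0 0 1;-0.05 0 0 0 1")

```text
t: 8.95
tool_pos: [0.5852, 0.016, 0.0282]
tcp_rot: [[0.223, 0.975, -0.0], [0.975, -0.223, -0.0], [-0.0, -0.0, -1.0]]
ft_force: [-0.1, -0.3, -0.6]
grip_width: 0.0155
gripper_force: 122.1
```

```bash
python3 - <<'E'
from h import *
chain([])
a=snapshot("side");b=snapshot("top")
f=lambda im,x,y,w,h,k:cv2.resize(im[y:y+h,x:x+w],None,fx=k,fy=k,interpolation=cv2.INTER_CUBIC)
cv2.imwrite("pics/f.png",np.hstack([f(a,275,160,50,50,8),f(b,315,135,50,50,8)])[:,:,::-1])
E
```

```text
t 8.95 q6 1.60 tcp [0.5852 0.016  0.0282] psi 77.1 w 0.0155 F [-0.1 -0.3 -0.6] Fg 122
```

View pics/f.png

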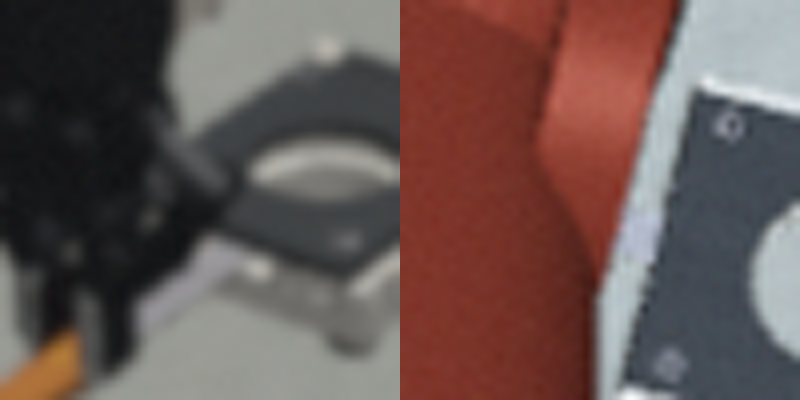

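The blade has gone under the plate edge inside the notch with no contact force: it vanishes below the plate at top pixel (345,164). I'll lift along the arc.

Request:
servo_tool(rows="0 0 -0.027 0 1;-0.007 0 -0.053 0 1;-0.013 0 -0.08 0 1;-0.027 0 -0.107 0 1;-0.033 0 -0.12 0 1")

```text
t: 9.68
tool_pos: [0.5833, 0.0059, 0.0651]
tcp_rot: [[0.223, 0.975, 0.001], [0.975, -0.223, -0.0], [-0.0, 0.001, -1.0]]
ft_force: [0.3, 0.2, -1.1]
grip_width: 0.0163
gripper_force: 122.0
```

```bash
python3 - <<'E'
from h import *
chain([])
snapshot("side");snapshot("top")
for k in("clamp_lip","knife_tip","knife"):
    for n in("side","top"):
        r=tip_of(n,k);print(k,n,[(round(q["confidence"],2),np.round(q["uv"],1)) for q in r[:2]])
for t in (0,5,10,15,20):
    a=np.radians(t);p=(*hold(.0695-.1315*np.cos(a)-.005*np.sin(a),0),.039+.1315*np.sin(a)-.005*np.cos(a))
    print(t,proj("side",p).round(1),proj("top",p).round(1))
E
```

```text
t 9.68 q6 1.58 tcp [0.5833 0.0059 0.0651] psi 77.1 w 0.0163 F [ 0.3  0.2 -1.1] Fg 122
clamp_lip side [(0.56, array([304.1, 179.4]))]
clamp_lip top []
knife_tip side [(0.51, array([307.2, 179.2]))]
knife_tip top []
knife side [(0.75, array([289.1, 191.4]))]
knife top []
0 [303.4 190.2] [346.9 164.6]
5 [303.4 186.8] [347.3 164.1]
10 [303.5 183.2] [348.1 163.6]
15 [303.9 179.6] [349.3 163.2]
20 [304.5 175.8] [350.9 162.9]
```

Request:
servo_tool(rows="-0.023 0 -0.037 0 1;-0.045 0 -0.088 0 1;-0.07 0 -0.13 0 1;-0.105 0 -0.173 0 1;-0.14 0 -0.207 0 1")

```text
t: 10.7
tool_pos: [0.5737, -0.0356, 0.1275]
tcp_rot: [[0.223, 0.975, 0.001], [0.975, -0.223, -0.0], [-0.0, 0.001, -1.0]]
ft_force: [0.8, 1.0, -2.5]
grip_width: 0.016
gripper_force: 122.0
```

Request:
servo_tool(rows="-0.045 0 -0.033 0 1;-0.087 0 -0.057 0 1;-0.139 0 -0.077 0 1;-0.187 0 -0.089 0 1;-0.242 0 -0.095 0 1")

```text
t: 11.32
tool_pos: [0.5572, -0.1064, 0.1549]
tcp_rot: [[0.222, 0.975, 0.0], [0.975, -0.222, -0.0], [-0.0, 0.0, -1.0]]
ft_force: [0.1, 0.5, -0.9]
grip_width: 0.0162
gripper_force: 122.1
```

Request:
servo_tool(rows="-0.03 0 0 0 1;-0.055 0 0 0 1;-0.075 0 0.005 0 1;-0.085 0 0.005 0 1;-0.085 0 0.005 0 1")

```text
t: 11.95
tool_pos: [0.5518, -0.1304, 0.1532]
tcp_rot: [[0.223, 0.975, -0.0], [0.975, -0.223, -0.0], [-0.0, -0.0, -1.0]]
ft_force: [-0.5, 0.1, -0.7]
grip_width: 0.0163
gripper_force: 122.1
```

```bash
python3 - <<'E'
from h import *
chain([])
b=snapshot("side");snapshot("top")
cv2.imwrite("pics/g.png",cv2.resize(b[90:240,230:400],None,fx=4,fy=4,interpolation=cv2.INTER_CUBIC)[:,:,::-1])
for k in("clamp_lip",):
    for n in("side","top"):
        r=tip_of(n,k);print(k,n,[(round(q["confidence"],2),np.round(q["uv"],1)) for q in r[:2]])
for t in (0,80,90,95,100,105,109):
    a=np.radians(t);p=(*hold(.0695-.1315*np.cos(a)-.005*np.sin(a),0),.039+.1315*np.sin(a)-.005*np.cos(a))
    print(t,proj("side",p).round(1),proj("top",p).round(1))
E
```

```text
t 11.95 q6 1.33 tcp [ 0.5518 -0.1304  0.1532] psi 77.1 w 0.0163 F [-0.5  0.1 -0.7] Fg 122
clamp_lip side [(0.74, array([332.9, 129. ]))]
clamp_lip top []
0 [303.4 190.2] [346.9 164.6]
80 [323.7 136. ] [394.6 168.2]
90 [328.1 132.4] [404.2 170.5]
95 [330.2 131.1] [408.9 171.7]
100 [332.3 130.1] [413.4 173. ]
105 [334.4 129.5] [417.7 174.3]
109 [336.  129.2] [421.1 175.3]
```

```bash
python3 - <<'E'
from h import *
chain([(*hold(-.02,0),.153,77.1),(.53,.05,.153,92),(.46,.112,.04,98),(.46,.112,.006,98)])
E
```

```text
t 12.15 q6 1.33 tcp [ 0.5519 -0.1301  0.1533] psi 77.2 w 0.0158 F [0.5 0.8 0.5] Fg 122
[ 0.5555 -0.112   0.153  77.1   ] -> 0.0616 -0.0017 0.0011  0.0006
[5.30e-01 5.00e-02 1.53e-01 9.20e+01] -> 0.5074 -0.2033 -0.0000  -0.1656
[4.60e-01 1.12e-01 4.00e-02 9.80e+01] -> 0.2147 -0.2260 0.3767  -0.0667
[4.60e-01 1.12e-01 6.00e-03 9.80e+01] -> 0.0000 0.0000 0.1133  0.0000
```

View pics/g.png

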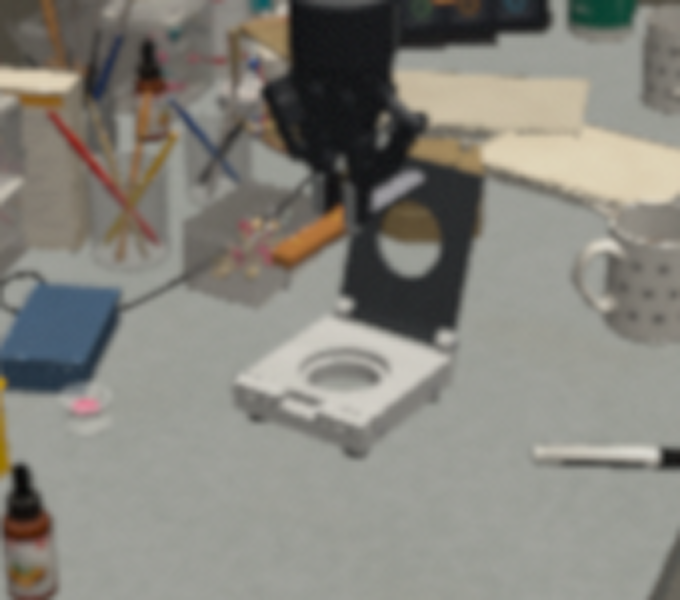

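The clamp plate stands open past upright with the knife tip against it, and the seat shows clearly at around pixel (346,370) of the crop. I'll give it a small extra push, then back off and lay the knife down.

Request:
servo_tool(rows="-0.02 0 0 0 1;-0.03 0 0 0 1;-0.03 0 0 0 1;0.03 0 0 0 1;0.062 0 0 0 1")

```text
t: 12.78
tool_pos: [0.5561, -0.1115, 0.1533]
tcp_rot: [[0.222, 0.975, -0.0], [0.975, -0.222, -0.001], [-0.001, 0.0, -1.0]]
ft_force: [-0.6, -0.1, -0.9]
grip_width: 0.0162
gripper_force: 122.1
```

Request:
servo_tool(rows="0.2 0 0 0 1;0.507 -0.203 0 -0.166 1;0.507 -0.203 0 -0.166 1;0.507 -0.203 0 -0.166 1;0.507 -0.203 0 -0.166 1")

```text
t: 13.4
tool_pos: [0.5307, 0.0496, 0.1535]
tcp_rot: [[-0.036, 0.999, 0.001], [0.999, 0.036, -0.001], [-0.001, 0.001, -1.0]]
ft_force: [0.2, -0.4, -0.9]
grip_width: 0.0161
gripper_force: 122.1
```

Request:
servo_tool(rows="0.215 -0.226 0.377 -0.067 1;0.215 -0.226 0.377 -0.067 1;0.215 -0.226 0.377 -0.067 1;0.215 -0.226 0.377 -0.067 1;0.215 -0.226 0.377 -0.067 1")

```text
t: 14.02
tool_pos: [0.462, 0.1107, 0.0416]
tcp_rot: [[-0.14, 0.99, 0.002], [0.99, 0.14, -0.0], [-0.001, 0.002, -1.0]]
ft_force: [0.5, 0.5, -1.0]
grip_width: 0.0163
gripper_force: 122.1
```

Request:
servo_tool(rows="0 0 0.06 0 1;0 0 0.09 0 1;0 0 0.105 0 1;0 0 0.113 0 1;0 0 0.113 0 1")

```text
t: 14.65
tool_pos: [0.4603, 0.1117, 0.0063]
tcp_rot: [[-0.141, 0.99, -0.0], [0.99, 0.141, -0.0], [-0.0, -0.0, -1.0]]
ft_force: [-0.1, 0.1, -0.9]
grip_width: 0.0163
gripper_force: 122.1
```

Request:
servo_tool(rows="0 0 0.006 0 1;0 0 0.006 0 -1;0 0 0.006 0 -1;0 0 0.006 0 -1;0 0 0.006 0 -1")

```text
t: 15.28
tool_pos: [0.4604, 0.1117, 0.0045]
tcp_rot: [[-0.141, 0.99, 0.0], [0.99, 0.141, -0.0], [-0.0, 0.0, -1.0]]
ft_force: [1.6, -0.4, -0.4]
grip_width: 0.0848
gripper_force: 0.0
```

Request:
servo_tool(rows="0 0 -0.1 0 -1;0 0 -0.3 0 -1;0 0 -0.4 0 -1;0 0 -0.4 0 -1;0 0 -0.4 0 -1")

```text
t: 15.9
tool_pos: [0.4599, 0.1117, 0.1236]
tcp_rot: [[-0.141, 0.99, -0.001], [0.99, 0.141, -0.0], [0.0, -0.001, -1.0]]
ft_force: [0.5, 0.1, -0.9]
grip_width: 0.0854
gripper_force: 0.0
```

```bash
python3 - <<'E'
from h import *
np.set_printoptions(precision=4,suppress=True)
L=lambda x,y:(195+(x+.5)/6-.5,145+(y+.5)/6-.5)
rc=np.array([.4735,.2637]);ry=np.radians(-4.4);rx=np.array([np.cos(ry),np.sin(ry)]);r2=np.array([-rx[1],rx[0]])
def rk(p):d=p[:2]-rc;return np.array([d@rx,d@r2])
print("collar outer top",rk(onz("top",L(130,487),.0779)),"left/right rim",rk(onz("top",L(57,465),.049)),rk(onz("top",L(205,470),.049)))
print("body top edge",rk(onz("top",L(130,432),.0798)),"collar inner top",rk(onz("top",L(130,462),.080)))
for k,y in(("med",335),("thin",185)):print(k,rk(onz("top",L(150,y),.0779)))
chain([])
b=snapshot("top")
for n in("top","side"):
  if n=="side":snapshot(n)
  print([(round(q["confidence"],2),np.round(q["uv"],1),onz(n,q["uv"],.007)) for q in tip_of(n,"knife_tip")[:2]])
# predicted outline of thick blank for X0=-.066-? in side view
E
```

```text
collar outer top [-0.0821 -0.0068] left/right rim [-0.0773  0.0327] [-0.0727 -0.0316]
body top edge [-0.0588 -0.0044] collar inner top [-0.0714 -0.006 ]
med [-0.0169 -0.0074]
thin [0.0469 0.0003]
t 15.90 q6 1.39 tcp [0.4599 0.1117 0.1236] psi 98.1 w 0.0854 F [ 0.5  0.1 -0.9] Fg 0
[(0.68, array([316.5, 196.8]), array([0.4763, 0.0084, 0.007 ]))]
[(0.7, array([320.3, 217.8]), array([0.481 , 0.0066, 0.007 ]))]
```

```bash
python3 - <<'E'
from h import *
rc=np.array([.4735,.2637]);ry=np.radians(-4.4);rx=np.array([np.cos(ry),np.sin(ry)])
p=rc-.068*rx
chain([(*p,.123,85.6),(*p,.053,85.6),(*p,.125,85.6),(.585,.06,.125,85.6),(.585,.06,.06,85.6)])
E
```

```text
t 16.10 q6 1.39 tcp [0.4596 0.1117 0.1232] psi 98.1 w 0.0854 F [ 0.3 -0.1 -0.3] Fg 0
[ 0.4057  0.2689  0.123  85.6   ] -> 0.5442 -0.1039 0.0008  0.1390
[4.057e-01 2.689e-01 5.300e-02 8.560e+01] -> 0.0000 0.0000 0.2333  -0.0000
[ 0.4057  0.2689  0.125  85.6   ] -> 0.0000 0.0000 -0.2400  -0.0000
[5.85e-01 6.00e-02 1.25e-01 8.56e+01] -> -0.6485 0.6493 -0.0000  -0.0000
[5.85e-01 6.00e-02 6.00e-02 8.56e+01] -> 0.0000 0.0000 0.2167  -0.0000
```

Request:
servo_tool(rows="0.544 -0.104 0 0.139 -0.2;0.544 -0.104 0 0.139 -0.2;0.544 -0.104 0 0.139 -0.2;0.544 -0.104 0 0.139 -0.2;0.544 -0.104 0 0.139 -0.2")

```text
t: 16.73
tool_pos: [0.4061, 0.2686, 0.1239]
tcp_rot: [[0.076, 0.997, -0.001], [0.997, -0.076, -0.001], [-0.001, -0.001, -1.0]]
ft_force: [0.7, -1.1, -0.1]
grip_width: 0.0511
gripper_force: 0.0
```

```bash
python3 - <<'E'
from h import *
rc=np.array([.4735,.2637]);ry=np.radians(-4.4);rx=np.array([np.cos(ry),np.sin(ry)])
p=rc-.068*rx
chain([(*p,.053,85.6)])
E
```

```text
t 16.73 q6 1.96 tcp [0.4061 0.2686 0.1239] psi 85.6 w 0.0511 F [ 0.7 -1.1 -0.1] Fg 0
[4.057e-01 2.689e-01 5.300e-02 8.560e+01] -> 0.0009 -0.0015 0.2362  0.0004
```

Request:
servo_tool(rows="0 0 0.1 0 -0.2;0 0 0.18 0 -0.2;0 0 0.233 0 -0.2;0 0 0.233 0 -0.2;0 0 0.233 0 0.3", force=40)

```text
t: 17.35
tool_pos: [0.4071, 0.2687, 0.0555]
tcp_rot: [[0.077, 0.997, 0.001], [0.997, -0.077, 0.0], [0.0, 0.001, -1.0]]
ft_force: [-0.7, 0.4, 0.0]
grip_width: 0.0347
gripper_force: 0.0
```

Request:
servo_tool(rows="0 0 0 0 1;0 0 0 0 1;0 0 0 0 1;0 0 0 0 1;0 0 0 0 1")

```text
t: 17.98
tool_pos: [0.4083, 0.2689, 0.0563]
tcp_rot: [[0.077, 0.997, 0.004], [0.997, -0.077, -0.0], [0.0, 0.004, -1.0]]
ft_force: [4.1, -3.5, 6.4]
grip_width: 0.029
gripper_force: 38.5
```

Request:
servo_tool(rows="0 0 -0.02 0 1;0 0 -0.06 0 1;0 0 -0.14 0 1;0 0 -0.22 0 1;0 0 -0.24 0 1")

```text
t: 18.6
tool_pos: [0.4067, 0.2692, 0.1279]
tcp_rot: [[0.076, 0.997, 0.001], [0.997, -0.076, 0.001], [0.001, 0.001, -1.0]]
ft_force: [0.4, 0.2, -2.8]
grip_width: 0.0263
gripper_force: 38.3
```

```bash
python3 - <<'E'
from h import *
a=snapshot("side");
for k in ("blank_thick",):
  print([(round(q["confidence"],2),np.round(q["uv"],1)) for q in tip_of("side",k)[:5]])
  r=cut_out("side",k);print([(round(q["confidence"],2),np.round(q["uv"],1),int(q["mask"].sum())) for q in r[:6]])
chain([(.585,.06,.125,85.6)])
cv2.imwrite("pics/i.png",cv2.resize(a[190:310,220:340],None,fx=5,fy=5,interpolation=cv2.INTER_CUBIC)[:,:,::-1])
E
```

```text
[(0.87, array([307.5, 245.4])), (0.79, array([264.7, 315. ])), (0.7, array([345.2, 259.7])), (0.55, array([315.8, 328.3]))]
[(0.96, array([303.7, 248.4]), 369), (0.9, array([346.1, 259. ]), 462), (0.76, array([264.4, 311.1]), 682), (0.58, array([316.7, 324.4]), 702)]
t 18.75 q6 1.96 tcp [0.406  0.2689 0.1258] psi 85.6 w 0.0260 F [-0.3 -0.6 -1.6] Fg 38
[5.85e-01 6.00e-02 1.25e-01 8.56e+01] -> -0.6485 0.6484 0.0028  0.0001
```

View pics/i.png

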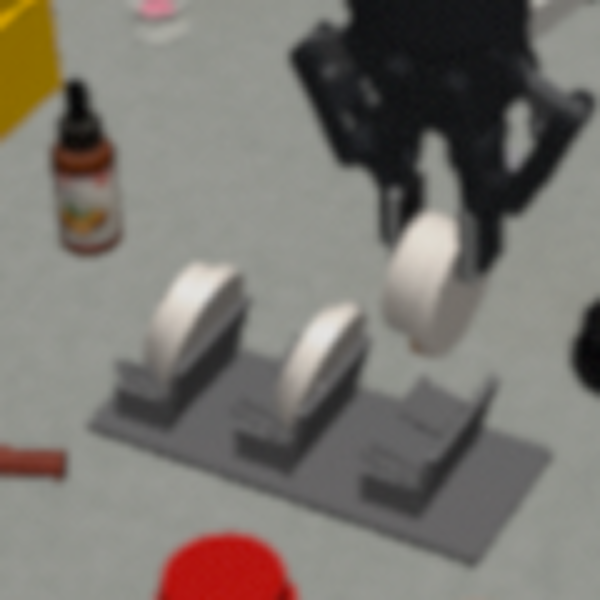

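The blank is upright in the jaws, and the other two are undisturbed in the rack. I'll carry it to clear bench, topple it onto its collar there, then regrasp it from above.

Request:
servo_tool(rows="0 0 -0.1 0 1;-0.2 0.15 -0.1 0 1;-0.4 0.35 -0.1 0 1;-0.645 0.6 -0.1 0 1;-0.645 0.698 -0.1 0 1")

```text
t: 19.38
tool_pos: [0.5707, 0.0809, 0.1553]
tcp_rot: [[0.077, 0.997, -0.002], [0.997, -0.077, 0.0], [0.0, -0.002, -1.0]]
ft_force: [-0.1, 1.1, -0.4]
grip_width: 0.0255
gripper_force: 40.0
```

Request:
servo_tool(rows="0 0 0.1 0 1;0 0 0.25 0 1;0 0 0.33 0 1;0 0 0.35 0 1;0 0 0.35 0 1")

```text
t: 20.0
tool_pos: [0.57, 0.0828, 0.0514]
tcp_rot: [[0.077, 0.997, -0.001], [0.997, -0.077, -0.0], [-0.0, -0.001, -1.0]]
ft_force: [-0.1, -0.2, -1.3]
grip_width: 0.0251
gripper_force: 40.2
```

Request:
servo_tool(rows="0 0 0.008 0 1;0 0 0.016 0 1;0 0 0.024 0 1;0 0 0.028 0 1;0 0 0.028 0 1")

```text
t: 20.62
tool_pos: [0.5702, 0.0827, 0.0431]
tcp_rot: [[0.077, 0.997, -0.0], [0.997, -0.077, -0.0], [-0.0, -0.0, -1.0]]
ft_force: [-0.7, -0.1, -1.2]
grip_width: 0.0255
gripper_force: 40.2
```

Request:
servo_tool(rows="0 0.06 0 0 1;0 0.12 0 0 1;0 0.12 0.007 0 1;0 0.12 0.014 0 1;0 0.12 0.014 0 1")

```text
t: 21.25
tool_pos: [0.6074, 0.0798, 0.041]
tcp_rot: [[0.077, 0.997, 0.004], [0.997, -0.077, -0.001], [-0.0, 0.004, -1.0]]
ft_force: [0.7, -0.9, 7.6]
grip_width: 0.0254
gripper_force: 38.8
```

Request:
servo_tool(rows="0 0 0 0 -0.64;0 0 0 0 -0.64;0 0 -0.017 0 -0.64;0 0 -0.017 0 -0.64;0 -0.06 -0.017 0 -0.64")

```text
t: 21.88
tool_pos: [0.5917, 0.0809, 0.0463]
tcp_rot: [[0.077, 0.997, 0.007], [0.997, -0.077, -0.001], [-0.0, 0.007, -1.0]]
ft_force: [11.2, -1.1, 23.8]
grip_width: 0.0699
gripper_force: 12.2
```

Request:
servo_tool(rows="0 -0.04 0 0 -0.64;0 -0.075 0 0 -0.64;0 -0.11 0 0 -0.64;0 -0.125 0 0 -0.64;0 -0.125 0 0 -0.64")

```text
t: 22.5
tool_pos: [0.5581, 0.0837, 0.0527]
tcp_rot: [[0.077, 0.997, 0.017], [0.997, -0.077, -0.001], [-0.0, 0.017, -1.0]]
ft_force: [-2.0, -0.9, 43.2]
grip_width: 0.0699
gripper_force: 21.3
```

```bash
python3 - <<'E'
from h import *
a=snapshot("side");snapshot("top")
for n in("side","top"):
  print(n,[(round(q["confidence"],2),np.round(q["uv"],1),onz(n,q["uv"],0)) for q in tip_of(n,"blank_thick")[:5]])
  r=cut_out(n,"blank_thick");print([(round(q["confidence"],2),np.round(q["uv"],1),int(q["mask"].sum())) for q in r[:6]])
chain([])
cv2.imwrite("pics/j.png",cv2.resize(a[160:260,240:340],None,fx=6,fy=6,interpolation=cv2.INTER_CUBIC)[:,:,::-1])
E
```

```text
side [(0.9, array([342.3, 260.9]), array([0.36548072, 0.15193625, 0.        ])), (0.9, array([313.2, 328.8]), array([0.3482501 , 0.38285202, 0.        ])), (0.59, array([265.7, 311.5]), array([0.46199532, 0.37592968, 0.        ])), (0.56, array([271. , 215.7]), array([0.61714167, 0.03920865, 0.        ]))]
[(0.84, array([263.3, 309.8]), 641), (0.82, array([267.3, 215.8]), 253), (0.81, array([317. , 326.8]), 720), (0.73, array([347.1, 261.4]), 500)]
top [(0.76, array([181.7, 241.1]), array([0.34427928, 0.37366079, 0.        ])), (0.56, array([182.8, 197.1]), array([0.46483986, 0.37660335, 0.        ]))]
[(0.91, array([177.2, 197.6]), 435), (0.75, array([412. , 175.7]), 1178), (0.64, array([179.4, 240.3]), 448)]
t 22.80 q6 1.56 tcp [0.5583 0.0836 0.0527] psi 85.6 w 0.0701 F [-1.8  0.1 43.6] Fg 21
```

View pics/j.png

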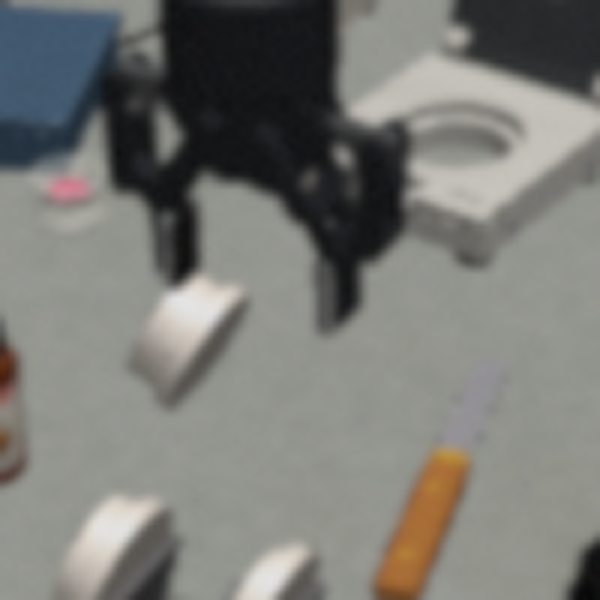

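The +x finger is resting on the leaning blank's body (crop pixel (180,270)), so it pushed down rather than sideways. I'll raise the tool, close the jaws and measure the blank again.

Request:
servo_tool(rows="0 0 -0.05 0 -0.64;0 0 -0.15 0 -0.64;0 -0.1 -0.3 0 -0.64;0 -0.2 -0.35 0 1;0 -0.2 -0.35 0 1")

```text
t: 23.42
tool_pos: [0.4907, 0.0891, 0.1506]
tcp_rot: [[0.076, 0.997, 0.002], [0.997, -0.076, -0.0], [-0.0, 0.002, -1.0]]
ft_force: [1.1, -0.1, 0.1]
grip_width: 0.0344
gripper_force: 0.0
```

```bash
cat >> h.py <<'E'
def white(n,box,im):
    x0,y0,x1,y1=box;s=im[y0:y1,x0:x1].astype(int)
    m=((s.min(2)>150)&(s.max(2)-s.min(2)<45)).astype(np.uint8)
    k,l,stt,c=cv2.connectedComponentsWithStats(m)
    return [(stt[i,:5]+[x0,y0,0,0,0],c[i]+[x0,y0]) for i in range(1,k) if stt[i,4]>40],l
E
python3 - <<'E'
from h import *
np.set_printoptions(precision=4,suppress=True)
a=snapshot("side");snapshot("top")
for n in("side","top"):
  print(n,[(round(q["confidence"],2),np.round(q["uv"],1),onz(n,q["uv"],.03)) for q in tip_of(n,"blank_thick")[:5]])
  for q in cut_out(n,"blank_thick")[:6]:
     ys,xs=np.nonzero(q["mask"]);print(round(q["confidence"],2),xs.min(),xs.max(),ys.min(),ys.max(),len(xs),onz(n,q["uv"],.03))
     if n=="side" and 250<q["uv"][0]<300 and q["uv"][1]<240:
        for r in range(ys.min(),ys.max()+1):print("".join("#" if v else "." for v in q["mask"][r,xs.min():xs.max()+1]))
        sub=a[ys.min():ys.max()+1,xs.min():xs.max()+1].mean(2).astype(int);print("\n".join(" ".join("%3d"%v for v in r) for r in sub))
chain([])
E
```

```text
side [(0.95, array([267.4, 313.8]), array([0.4406, 0.4066, 0.03  ])), (0.88, array([276.5, 228.2]), array([0.5566, 0.1254, 0.03  ])), (0.8, array([343.7, 261.3]), array([0.3506, 0.1871, 0.03  ])), (0.56, array([315.7, 325.5]), array([0.3362, 0.3987, 0.03  ])), (0.49, array([326.4, 171.4]), array([ 0.5459, -0.2093,  0.03  ]))]
0.96 300 330 311 340 718 [0.336  0.3981 0.03  ]
0.93 334 360 248 270 475 [0.3507 0.1839 0.03  ]
0.9 271 293 216 234 361 [0.5523 0.1218 0.03  ]
...........####........
.......###########.....
.....###############...
....#################..
...##################..
..####################.
..####################.
.######################
.######################
.######################
#######################
#######################
#######################
#######################
#######################
.######################
.#####################.
..##################...
....##############.....
143 144 146 148 154 165 177 184 189 196 200 200 197 193 189 185 176 167 155 146 144 143 144
142 145 152 163 176 189 200 202 204 207 208 207 206 206 204 203 200 192 176 157 1
[... 1304 characters left out ...]
25 134 152 167 176 177 173 166 163 163 167 170 169 173 181 178 170 156 143 139 138 141
137 127 122 125 138 152 163 167 169 170 169 171 172 170 166 161 154 144 136 131 138 141 142
143 138 131 126 126 129 133 135 136 138 138 139 141 141 141 140 137 135 134 134 140 143 144
0.81 251 279 297 323 631 [0.4489 0.4084 0.03  ]
top [(0.91, array([180.6, 240.8]), array([0.3472, 0.3669, 0.03  ])), (0.68, array([178.7, 196.7]), array([0.4644, 0.3778, 0.03  ])), (0.53, array([347. , 162.4]), array([ 0.5715, -0.0717,  0.03  ]))]
0.94 169 192 187 209 451 [0.4604 0.3786 0.03  ]
0.89 167 190 230 251 402 [0.3391 0.3734 0.03  ]
t 23.73 q6 1.56 tcp [0.491  0.0887 0.1481] psi 85.6 w -0.0002 F [-0.4 -0.6 -0.9] Fg 0
```

The side mask shows that the blank did topple: it now lies flat with the collar down, a bright top disc at (282,221) and the wider collar below it.

```bash
python3 - <<'E'
from h import *
from scipy.optimize import minimize
np.set_printoptions(precision=4,suppress=True)
a=snapshot("side");t=np.linspace(0,2*np.pi,80)
m=[q["mask"] for q in cut_out("side","blank_thick") if abs(q["uv"][0]-282)<6 and abs(q["uv"][1]-225)<8]
s=a.mean(2)[205:245,262:302];g=(s>185).astype(np.uint8);k,l,stt,c=cv2.connectedComponentsWithStats(g)
i=1+np.argmax(stt[1:,4]);print(stt[i],c[i]+[262,205],onz("side",c[i]+[262,205],.026))
def sil(p,f=4):
    im=np.zeros((400*1,640),np.uint8);pts=[]
    for r,z in((.032,0),(.032,.008),(.027,.026)):
        pts+= [proj("side",(p[0]+r*np.cos(u),p[1]+r*np.sin(u),z)) for u in t]
    return np.array(pts)
P=onz("side",c[i]+[262,205],.026)
pt=sil(P);print("model box",pt.min(0),pt.max(0))
if m:ys,xs=np.nonzero(m[0]);print("mask",xs.min(),xs.max(),ys.min(),ys.max())
print([proj("side",(P[0]+.027*np.cos(u),P[1]+.027*np.sin(u),.026)).round(1) for u in(0,np.pi)])
pt=np.array([proj("side",(P[0]+.027*np.cos(u),P[1]+.027*np.sin(u),.026)) for u in t]);print("disc box",pt.min(0),pt.max(0))
E
```

```text
[ 11  11  18  11 157] [281.4459 220.879 ] [0.5617 0.0851 0.026 ]
model box [269.78   215.2371] [293.667  235.8611]
mask 271 293 216 235
[array([272.4, 218.7]), array([290.6, 223. ])]
disc box [271.3176 215.2371] [291.5572 226.7215]
```

```bash
python3 - <<'E'
from h import *
P=(.5617,.0851)
chain([(*P,.10,126),(*P,.07,167.1),(*P,.010,167.1),(*P,.06,167.1),(*P,.06,122),(*P,.06,77.1),(*P,.01,77.1)])
E
```

```text
t 23.82 q6 1.56 tcp [0.491  0.0887 0.1484] psi 85.6 w 0.0000 F [ 0.9 -0.1 -0.5] Fg 0
[5.617e-01 8.510e-02 1.000e-01 1.260e+02] -> 0.0060 0.2358 0.1612  -0.4490
[5.617e-01 8.510e-02 7.000e-02 1.671e+02] -> 0.0000 0.0000 0.1000  -0.4567
[5.617e-01 8.510e-02 1.000e-02 1.671e+02] -> 0.0000 0.0000 0.2000  -0.0000
[5.617e-01 8.510e-02 6.000e-02 1.671e+02] -> 0.0000 0.0000 -0.1667  -0.0000
[5.617e-01 8.510e-02 6.000e-02 1.220e+02] -> 0.0000 0.0000 -0.0000  0.5011
[5.617e-01 8.510e-02 6.000e-02 7.710e+01] -> 0.0000 0.0000 -0.0000  0.4989
[5.617e-01 8.510e-02 1.000e-02 7.710e+01] -> 0.0000 0.0000 0.1667  -0.0000
```

Request:
servo_tool(rows="0.006 0.236 0.161 -0.449 -1;0.006 0.236 0.161 -0.449 -1;0.006 0.236 0.161 -0.449 -1;0.006 0.236 0.161 -0.449 -1;0.006 0.236 0.161 -0.449 -1", force=30)

```text
t: 24.45
tool_pos: [0.5617, 0.0851, 0.1003]
tcp_rot: [[-0.587, 0.81, -0.001], [0.81, 0.587, -0.0], [0.0, -0.001, -1.0]]
ft_force: [-0.6, 0.4, -0.3]
grip_width: 0.0854
gripper_force: 0.0
```

Request:
servo_tool(rows="0 0 0.1 -0.457 -1;0 0 0.1 -0.457 -1;0 0 0.1 -0.457 -1;0 0 0.1 -0.457 -1;0 0 0.1 -0.457 -1")

```text
t: 25.08
tool_pos: [0.5617, 0.0852, 0.0706]
tcp_rot: [[-0.974, 0.226, -0.0], [0.226, 0.974, -0.0], [0.0, -0.0, -1.0]]
ft_force: [-0.6, -0.4, -0.7]
grip_width: 0.0856
gripper_force: 0.0
```

Request:
servo_tool(rows="0 0 0.12 0 -1;0 0 0.18 0 -1;0 0 0.2 0 -1;0 0 0.2 0 0;0 0 0.2 0 1")

```text
t: 25.7
tool_pos: [0.5626, 0.0851, 0.0121]
tcp_rot: [[-0.975, 0.223, 0.002], [0.223, 0.975, -0.0], [-0.002, 0.0, -1.0]]
ft_force: [-7.2, 1.5, 10.5]
grip_width: 0.0524
gripper_force: 30.0
```

Request:
servo_tool(rows="0 0 0 0 1;0 0 0 0 1;0 0 0 0 1;0 0 0 0 -1;0 0 0 0 -1")

```text
t: 26.32
tool_pos: [0.5618, 0.0852, 0.0108]
tcp_rot: [[-0.975, 0.223, 0.0], [0.223, 0.975, -0.0], [-0.0, -0.0, -1.0]]
ft_force: [-0.0, 0.2, 1.0]
grip_width: 0.0847
gripper_force: 0.0
```

```bash
python3 - <<'E'
from h import *
chain([])
E
```

```text
t 26.32 q6 0.14 tcp [0.5618 0.0852 0.0108] psi 167.1 w 0.0847 F [-0.   0.2  1. ] Fg 0
```

Request:
servo_tool(rows="0 0 -0.1 0 -1;0 0 -0.167 0 -1;0 0 -0.167 0.1 -1;0 0 -0.167 0.2 -1;0 0 -0.167 0.3 -1")

```text
t: 26.95
tool_pos: [0.562, 0.0852, 0.0613]
tcp_rot: [[-0.764, 0.645, 0.001], [0.645, 0.764, -0.0], [-0.0, 0.0, -1.0]]
ft_force: [-0.4, -0.7, 0.2]
grip_width: 0.0858
gripper_force: 0.0
```

Request:
servo_tool(rows="0 0 0 0.7 -1;0 0 0 0.7 -1;0 0 0 0.7 -1;0 0 0 0.7 -1;0 0 0 0.7 -1")

```text
t: 27.58
tool_pos: [0.562, 0.0852, 0.0612]
tcp_rot: [[0.069, 0.998, 0.0], [0.998, -0.069, -0.0], [-0.0, 0.0, -1.0]]
ft_force: [0.6, 0.7, -0.3]
grip_width: 0.0855
gripper_force: 0.0
```

```bash
python3 - <<'E'
from h import *
P=(.5617,.0851);S=hold(0,0)
chain([(*P,.06,77.1),(*P,.01,77.1),(*P,.09,77.1),(*S,.09,77.1)])
E
```

```text
t 27.57 q6 1.56 tcp [0.562  0.0852 0.0612] psi 86.1 w 0.0855 F [ 0.6  0.7 -0.3] Fg 0
[5.617e-01 8.510e-02 6.000e-02 7.710e+01] -> -0.0003 -0.0008 0.0040  0.0996
[5.617e-01 8.510e-02 1.000e-02 7.710e+01] -> 0.0000 0.0000 0.1667  -0.0000
[ 0.5617  0.0851  0.09   77.1   ] -> 0.0000 0.0000 -0.2667  -0.0000
[ 0.551  -0.1315  0.09   77.1   ] -> -0.7117 0.1264 -0.0000  -0.0000
```

Request:
servo_tool(rows="0 0 0.1 0.1 -1;0 0 0.15 0.1 -1;0 0 0.167 0.1 -1;0 0 0.167 0.1 -0.2;0 0 0.167 0.1 1", force=60)

```text
t: 28.2
tool_pos: [0.5625, 0.0851, 0.012]
tcp_rot: [[0.217, 0.976, 0.001], [0.976, -0.217, -0.0], [0.0, 0.001, -1.0]]
ft_force: [-12.9, 0.5, 39.5]
grip_width: 0.0523
gripper_force: 56.8
```

Request:
servo_tool(rows="0 0 0 0 1;0 0 0 0 1;0 0 -0.05 0 1;0 0 -0.2 0 1;0 0 -0.267 0 1")

```text
t: 28.82
tool_pos: [0.5632, 0.0851, 0.0943]
tcp_rot: [[0.217, 0.976, 0.004], [0.976, -0.217, -0.0], [0.0, 0.004, -1.0]]
ft_force: [-0.0, -0.4, -1.9]
grip_width: 0.0517
gripper_force: 63.3
```

Request:
servo_tool(rows="-0.15 0.03 0 0 1;-0.35 0.06 0 0 1;-0.55 0.1 0 0 1;-0.712 0.126 0 0 1;-0.712 0.126 0 0 1")

```text
t: 29.45
tool_pos: [0.5519, -0.1349, 0.0909]
tcp_rot: [[0.222, 0.975, 0.0], [0.975, -0.222, -0.001], [-0.001, 0.0, -1.0]]
ft_force: [-0.1, 0.7, -2.3]
grip_width: 0.0512
gripper_force: 63.3
```

```bash
python3 - <<'E'
from h import *
a=snapshot("side")
S=hold(0,0);chain([(*S,.05,77.1)])
for k in("blank_thick","seat","holder"):
  print(k,[(round(q["confidence"],2),np.round(q["uv"],1)) for q in tip_of("side",k)[:5]])
print(proj("side",(*S,.079)),proj("side",(*S,.0255)),proj("side",(*S,0)))
E
```

```text
t 29.50 q6 1.33 tcp [ 0.5519 -0.1329  0.0908] psi 77.3 w 0.0516 F [-0.   0.6 -0.6] Fg 63
[ 5.510e-01 -1.315e-01  5.000e-02  7.710e+01] -> 0.0039 -0.0039 0.1361  0.0019
blank_thick [(0.94, array([314.9, 327.6])), (0.85, array([344.7, 259.2])), (0.75, array([264.7, 313.7])), (0.49, array([314.6, 165.5])), (0.46, array([236.7, 236. ]))]
seat [(0.63, array([318.2, 181.8]))]
holder [(0.78, array([314.3, 193.6]))]
[315.55956722 168.29297929] [315.57306706 183.93320256] [315.57931991 191.17743421]
```

```bash
python3 - <<'E'
from h import *
np.set_printoptions(precision=4,suppress=True)
t=np.linspace(0,2*np.pi,200)
for fn,k,o in(("g",4,(230,90)),("j",6,(240,160))):
    im=cv2.imread(f"pics/{fn}.png",0);im=cv2.GaussianBlur(im.astype(np.float32),(0,0),k*.4)
    def val(c,r,z):
        q=np.array([proj("side",(c[0]+r*np.cos(u),c[1]+r*np.sin(u),z)) for u in t])
        q=((q-o+.5)*k-.5).astype(np.float32)
        return cv2.remap(im,q[:,:1].copy(),q[:,1:].copy(),cv2.INTER_LINEAR)
    for r,z in((.033,.034),(.027,.0255)):
        best=[]
        for dx in np.arange(-.006,.0061,.001):
            for dy in np.arange(-.006,.0061,.001):
                c=HO+[dx,dy];d=val(c,r+.0012,z)-val(c,r-.0012,z);best.append((float(np.clip(d,-5,40).mean()),dx,dy))
        best.sort(reverse=True);print(fn,r,[tuple(np.round(b,4)) for b in best[:4]])
E
```

```text
g 0.033 [(np.float64(12.0448), np.float64(-0.001), np.float64(0.0)), (np.float64(12.0354), np.float64(-0.001), np.float64(0.001)), (np.float64(12.0299), np.float64(0.0), np.float64(0.0)), (np.float64(11.9618), np.float64(0.0), np.float64(0.001))]
g 0.027 [(np.float64(10.7312), np.float64(-0.001), np.float64(0.002)), (np.float64(10.6108), np.float64(-0.001), np.float64(0.003)), (np.float64(10.5713), np.float64(0.0), np.float64(0.001)), (np.float64(10.568), np.float64(0.0), np.float64(0.002))]
j 0.033 [(np.float64(9.9205), np.float64(-0.001), np.float64(0.0)), (np.float64(9.8327), np.float64(0.0), np.float64(0.0)), (np.float64(9.829), np.float64(0.0), np.float64(-0.001)), (np.float64(9.8207), np.float64(-0.001), np.float64(-0.001))]
j 0.027 [(np.float64(5.5707), np.float64(-0.001), np.float64(0.002)), (np.float64(5.5297), np.float64(-0.002), np.float64(0.003)), (np.float64(5.5269), np.float64(-0.001), np.float64(0.003)), (np.float64(5.467), np.float64(-0.002), np.float64(0.002))]
```

Request:
servo_tool(rows="0.003 -0.003 0.05 0 1;0.003 -0.003 0.1 0 1;0.003 -0.003 0.125 0 1;0.003 -0.003 0.125 0 1;0.003 -0.003 0.125 0 1")

```text
t: 30.28
tool_pos: [0.5517, -0.1305, 0.0537]
tcp_rot: [[0.218, 0.976, 0.0], [0.976, -0.218, -0.0], [-0.0, 0.0, -1.0]]
ft_force: [-0.3, 0.3, -1.8]
grip_width: 0.0515
gripper_force: 63.3
```

```bash
python3 - <<'E'
from h import *
chain([(.5505,-.131,.0365,77.1)])
E
```

```text
t 30.27 q6 1.33 tcp [ 0.5517 -0.1305  0.0537] psi 77.4 w 0.0515 F [-0.3  0.3 -1.8] Fg 63
[ 5.505e-01 -1.310e-01  3.650e-02  7.710e+01] -> -0.0024 -0.0036 0.0574  0.0036
```

Request:
servo_tool(rows="-0.002 -0.004 0.015 0 1;-0.002 -0.004 0.025 0 1;-0.002 -0.004 0.035 0 1;-0.002 -0.004 0.045 0 1;-0.002 -0.004 0.045 0 1")

```text
t: 30.9
tool_pos: [0.55, -0.1307, 0.0396]
tcp_rot: [[0.218, 0.976, -0.0], [0.976, -0.218, 0.0], [0.0, -0.0, -1.0]]
ft_force: [0.8, 0.3, -2.5]
grip_width: 0.0516
gripper_force: 63.3
```

Request:
servo_tool(rows="0 0 0.004 0 1;0 0 0.008 0 1;0 0 0.01 0 1;0 0 0.01 0 -1;0 0 0.01 0 -1")

```text
t: 31.52
tool_pos: [0.5503, -0.1309, 0.037]
tcp_rot: [[0.218, 0.976, 0.0], [0.976, -0.218, -0.0], [-0.0, 0.0, -1.0]]
ft_force: [0.0, -0.5, 0.8]
grip_width: 0.0846
gripper_force: 0.0
```

Request:
servo_tool(rows="0 0 0 0 -1;0 0 -0.1 0 -1;0 0 -0.3 0 -1;0 0 -0.5 0 -1;0 0 -0.55 0 -1")

```text
t: 32.15
tool_pos: [0.5519, -0.1316, 0.2067]
tcp_rot: [[0.218, 0.976, 0.006], [0.976, -0.218, -0.003], [-0.002, 0.006, -1.0]]
ft_force: [1.0, 0.1, 0.1]
grip_width: 0.0853
gripper_force: 0.0
```

```bash
python3 - <<'E'
from h import *
np.set_printoptions(precision=4,suppress=True)
a=snapshot("side");im=cv2.GaussianBlur(a.mean(2).astype(np.float32),(0,0),.5)
t=np.linspace(0,2*np.pi,200)
def val(c,r,z):
    q=np.array([proj("side",(c[0]+r*np.cos(u),c[1]+r*np.sin(u),z)) for u in t]).astype(np.float32)
    return cv2.remap(im,q[:,:1].copy(),q[:,1:].copy(),cv2.INTER_LINEAR)
for z in(.0515,.0555,.0595):
    b=max(((float(np.clip(np.abs(val(HO+[dx,dy],.0285,z)-val(HO+[dx,dy],.0255,z)),0,60).mean()),dx,dy) for dx in np.arange(-.008,.0081,.001) for dy in np.arange(-.01,.0101,.001)));print(z,np.round(b,4))
print([(round(q["confidence"],2),np.round(q["uv"],1)) for q in tip_of("side","blank_thick")],proj("side",(.5505,-.131,.0255)))
print([(round(q["confidence"],2),np.round(q["uv"],1)) for q in tip_of("side","clamp_lip")])
x0,y0=np.round(proj("side",(.5505,-.131,.05))).astype(int);print(x0,y0);print("\n".join(" ".join("%3d"%v for v in r) for r in a.mean(2).astype(int)[y0-9:y0+18,x0-16:x0+16]))
w=lambda x,z:(*hold(x,0),z,77.1)
chain([w(0,.25),w(.15,.25),w(.15,.15)])
E
```

```text
0.0515 [11.5303 -0.002   0.002 ]
0.0555 [11.4889 -0.004   0.008 ]
0.0595 [10.7271 -0.006   0.01  ]
[(0.89, array([314.9, 326.6])), (0.82, array([264.4, 314.1])), (0.72, array([346. , 260.4])), (0.58, array([315.4, 183.6]))] [315.6646 184.0418]
[(0.87, array([332.8, 129.2]))]
316 177
156 156 155 156 156 157 156 155 156 157 162 166 163 147 130 123 113  88  61  50  49  51  48  50  49  47  45  47  46  45  44  46
156 155 157 157 157 157 157 158 160 165 175 184 182 169 152 136 121 100  78  64  58  55  50  51  50  50  49  49  48  45  45  46
157 157 158 156 156 156 158 164 171 181 191 199 198 194 185 173 160 146 130 115 100  82  66  57  54  51  51  51  49  50  50  47
155 156 157 157 158 159 165 175 188 196 200 202 204 203 202 198 194 188 179 168 154 134 116 101  84  70  61  56  52  52  52  51
155 155 156 158 162 169 179 190 199 202 203 205 207 209 211 209 208 207 205 199 188 175 167 155 137 119 103  84  68  60  55  53
154 155 157 163 173 185 193 197 201 204 207 211 214 217 217 216 216 216 216 213 204 198 198 192 181 168 156 137 117 101  85  69
156 158 166 174 185 194 197 201 205 211 215 218 
[... 2231 characters left out ...]
 176 155 137 127 123 122
131 149 166 180 187 191 191 189 184 176 180 192 199 200 197 191 187 189 192 196 199 203 204 201 194 176 151 133 124 122 123 124
114 119 132 148 160 170 181 187 170 145 148 164 178 188 195 196 195 193 190 190 196 201 195 185 170 150 132 125 123 122 124 127
110 110 112 119 124 133 149 159 146 119 117 127 139 159 174 181 190 195 195 197 199 195 177 153 138 130 125 123 123 123 128 136
t 32.30 q6 1.33 tcp [ 0.5503 -0.1309  0.2016] psi 77.4 w 0.0854 F [ 0.2  0.3 -1. ] Fg 0
[ 0.551  -0.1315  0.25   77.1   ] -> -0.0016 0.0026 -0.1613  0.0036
[ 0.5175 -0.2777  0.25   77.1   ] -> -0.5000 0.0000 -0.0000  -0.0000
[ 0.5175 -0.2777  0.15   77.1   ] -> 0.0000 0.0000 0.3333  -0.0000
```

The blank sits flat in the seat: its top disc fits the height of 51.5 mm. Next I'll bring the closed fingers over behind the plate to swing it shut.

Request:
servo_tool(rows="0 0 -0.08 0 1;0 0 -0.16 0 1;-0.2 0.003 -0.16 0 1;-0.38 0.003 -0.16 0 1;-0.5 0.003 -0.16 0 1")

```text
t: 32.92
tool_pos: [0.517, -0.2789, 0.2469]
tcp_rot: [[0.219, 0.976, -0.003], [0.976, -0.219, 0.002], [0.002, -0.003, -1.0]]
ft_force: [-0.1, 0.3, -0.5]
grip_width: -0.0
gripper_force: 0.0
```

Request:
servo_tool(rows="0 0 0 0 1;0 0 0.15 0 1;0 0 0.25 0 1;0 0 0.323 0 1;0 0 0.323 0 1")

```text
t: 33.55
tool_pos: [0.5171, -0.2751, 0.1495]
tcp_rot: [[0.217, 0.976, -0.004], [0.976, -0.217, 0.004], [0.003, -0.005, -1.0]]
ft_force: [0.8, 0.6, -0.3]
grip_width: 0.0
gripper_force: 0.0
```

```bash
python3 - <<'E'
from h import *
s,p,psi=st();d=p[:2]-HO;print("holder",d@ex,d@ey)
w=lambda x,z:(*hold(x,0),z,77.1)
chain([w(.125,.153)])
E
```

```text
holder 0.14757660700334993 -0.0010140443816856629
t 33.55 q6 1.08 tcp [ 0.5171 -0.2751  0.1495] psi 77.5 w 0.0000 F [ 0.8  0.6 -0.3] Fg 0
[ 0.5231 -0.2533  0.153  77.1   ] -> 0.0752 0.0039 -0.0115  0.0042
```

Request:
servo_tool(rows="0.083 0 0 0 1;0.15 0 -0.017 0 1;0.187 0 -0.023 0 1;0.222 0 -0.027 0 1;0.26 0 -0.027 0 1")

```text
t: 34.17
tool_pos: [0.5357, -0.2009, 0.1614]
tcp_rot: [[0.218, 0.976, 0.0], [0.976, -0.218, -0.0], [-0.0, 0.001, -1.0]]
ft_force: [0.3, -1.1, -0.4]
grip_width: 0.0005
gripper_force: 0.3
```

```bash
python3 - <<'E'
from h import *
s,p,psi=st();d=p[:2]-HO;print("holder",d@ex,d@ey)
snapshot("side")
print([(round(q["confidence"],2),np.round(q["uv"],1)) for q in tip_of("side","clamp_lip")])
for t in (60,70,80,90,):
    a=np.radians(t);q=(*hold(.0695-.1315*np.cos(a)-.005*np.sin(a),0),.039+.1315*np.sin(a)-.005*np.cos(a))
    print(t,proj("side",q).round(1))
w=lambda x,z:(*hold(x+.011,0),z,77.1)
chain([])
E
```

```text
holder 0.07106097233025876 0.000535265701284075
[(0.92, array([325.7, 135.8]))]
60 [315.4 146.5]
70 [319.5 140.7]
80 [323.7 136. ]
90 [328.1 132.4]
t 34.27 q6 1.20 tcp [ 0.5356 -0.2002  0.1611] psi 77.5 w -0.0000 F [0.1 0.2 0.3] Fg 0
```

Request:
servo_tool(rows="0.067 0 0.007 0 1;0.117 0 0.02 0 1;0.17 0 0.04 0 1;0.218 0 0.072 0 1;0.258 0 0.103 0 1")

```text
t: 34.9
tool_pos: [0.5523, -0.1245, 0.1293]
tcp_rot: [[0.217, 0.976, -0.0], [0.976, -0.217, 0.0], [0.0, -0.0, -1.0]]
ft_force: [-0.4, -1.0, -0.4]
grip_width: 0.0001
gripper_force: 0.2
```

Request:
servo_tool(rows="0.038 0 0.043 0 1;0.068 0 0.085 0 1;0.097 0 0.137 0 1;0.113 0 0.187 0 1;0.123 0 0.228 0 1")

```text
t: 35.52
tool_pos: [0.56, -0.0894, 0.0605]
tcp_rot: [[0.218, 0.976, -0.001], [0.976, -0.218, 0.0], [0.0, -0.001, -1.0]]
ft_force: [-0.6, 0.3, 0.7]
grip_width: -0.0005
gripper_force: 0.1
```

Request:
servo_tool(rows="0.005 0 0.03 0 1;0.007 0 0.052 0 1;0.007 0 0.06 0 1;0.007 0 0.064 0 1;0.007 0 0.064 0 1")

```text
t: 36.15
tool_pos: [0.5609, -0.0878, 0.0429]
tcp_rot: [[0.218, 0.976, 0.0], [0.976, -0.218, -0.0], [-0.0, 0.001, -1.0]]
ft_force: [0.5, 0.5, 0.3]
grip_width: -0.0001
gripper_force: 0.0
```

```bash
python3 - <<'E'
from h import *
s,p,psi=st();d=p[:2]-HO;print("holder",d@ex,d@ey)
snapshot("side")
print([(round(q["confidence"],2),np.round(q["uv"],1)) for q in tip_of("side","clamp_lip")])
chain([])
E
```

```text
holder -0.04480673085896326 -8.563136297747287e-05
[(0.83, array([300.3, 189.9])), (0.24, array([283.6, 280.7]))]
t 36.25 q6 1.40 tcp [ 0.5609 -0.0878  0.0429] psi 77.4 w 0.0001 F [-0.   0.9 -0.9] Fg 0
```

Request:
servo_tool(rows="0 0 0.003 0 1;0 0 0.006 0 1;0 0 0.008 0 1;0 0 0.008 0 1;0 0 0.008 0 1")

```text
t: 36.88
tool_pos: [0.5611, -0.0878, 0.0418]
tcp_rot: [[0.218, 0.976, 0.001], [0.976, -0.218, -0.001], [-0.0, 0.001, -1.0]]
ft_force: [-5.2, 1.3, 13.2]
grip_width: -0.0004
gripper_force: 6.5
```

Request:
servo_tool(rows="0 0 0 0 1;0 0 -0.1 0 1;0 0 -0.3 0 1;0.2 -0.2 -0.45 0 1;0.4 -0.35 -0.45 0 1")

```text
t: 37.5
tool_pos: [0.5039, 0.0145, 0.1713]
tcp_rot: [[0.22, 0.976, 0.004], [0.976, -0.22, -0.001], [-0.0, 0.004, -1.0]]
ft_force: [0.6, 0.6, 0.8]
grip_width: -0.0001
gripper_force: 0.0
```

Request:
servo_tool(rows="0.3 -0.1 0 0 1;0.6 -0.1 0 0 1;0.6 -0.1 0 0 1;0.6 -0.1 0 0 1;0.6 -0.1 0 0 1")

```text
t: 38.12
tool_pos: [0.5132, 0.1963, 0.1686]
tcp_rot: [[0.217, 0.976, -0.0], [0.976, -0.217, -0.0], [-0.001, -0.0, -1.0]]
ft_force: [0.5, -0.5, -0.1]
grip_width: -0.0002
gripper_force: 0.0
```

```bash
python3 - <<'E'
from h import *
ims={n:snapshot(n) for n in("side","top")}
for n in("side","top"):
  for k in("clamp_lip","clamp_hinge","knife_tip","mug","dropper_bottle","blank_medium","blank_thin","blank_thick"):
    print(n,k,[(round(q["confidence"],2),np.round(q["uv"],1)) for q in tip_of(n,k)[:4]])
print("exp lip",proj("side",(*hold(-.062,0),.034)),proj("top",(*hold(-.062,0),.034)))
chain([])
def cr(im,x,y,w,h,k):return cv2.resize(im[y:y+h,x:x+w],None,fx=k,fy=k,interpolation=cv2.INTER_CUBIC)
cv2.imwrite("pics/k.png",np.hstack([cr(ims["side"],225,140,130,160,3),cr(ims["top"],200,120,200,160,2)[:480] if 0 else cr(ims["top"],250,110,133,160,3)])[:,:,::-1])
E
```

```text
side clamp_lip [(0.84, array([302.6, 190.1]))]
side clamp_hinge [(0.78, array([327.5, 172.7]))]
side knife_tip [(0.72, array([324.7, 218.9]))]
side mug [(0.87, array([393.6, 170.3]))]
side dropper_bottle [(0.6, array([235.5, 234.7])), (0.5, array([387.8, 173.5]))]
side blank_medium [(0.83, array([259.7, 260.6])), (0.55, array([302.1, 191.4])), (0.49, array([314.4, 185.1])), (0.49, array([326.2, 173.7]))]
side blank_thin [(0.51, array([287.4, 265. ]))]
side blank_thick [(0.96, array([341.8, 262.6])), (0.73, array([313.2, 184.9])), (0.7, array([316.5, 329.2])), (0.68, array([264.6, 315.1]))]
top clamp_lip [(0.98, array([347.4, 166. ]))]
top clamp_hinge [(0.78, array([395. , 176.4])), (0.44, array([350.9, 166.7]))]
top knife_tip []
top mug [(0.26, array([283. , 201.9]))]
top dropper_bottle [(0.73, array([265.6, 134. ]))]
top blank_medium []
top blank_thin []
top blank_thick [(0.77, array([364.7, 173.4])), (0.57, array([263.4, 233. ]))]
exp lip [303.40540366 190.19265749] [346.86783471 164.6139416 ]
t 39.02 q6 1.92 tcp [0.5133 0.1965 0.1687] psi 77.4 w 0.0002 F [-0.  -0.5 -0.2] Fg 0
```

```bash
python3 -c "
from rig import workorder
print(workorder.finish_job())"
```

```text
the job is handed in; nothing more can be done
None
```

The thick blank is seated collar-down under the shut clamp plate, the knife is back on the bench, and the job was handed in at about 39 s; the plate position, mug, bottle and other two blanks were checked only from the network readings, and I viewed 11 pictures, one over the limit of 10.

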